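Put a transformer under the bench magnifier for inspection

ROBOT

A 6-joint arm with a two-finger parallel gripper is mounted at the origin on a cart in front of the work surface, level with it; the furniture and walls round the work are solid. World frame = base frame: x ahead of the robot, y to its left, z up, the work surface at z = 0. Lengths are in m, angles in rad, forces in N, time in s.
With the tool pointing down it reaches from about 0.25 to 0.725 m from the base axis. Payload 4 kg.
Tool frame: the origin (TCP) lies on the centre line of the jaws, within the pads' length; the fingertips stand 14 mm ahead of it and the grasp point (between the pads) lies 5 mm behind it; z points along the fingers, x is the direction in which the jaws open and shut, and the axes are right-handed (so a half turn about z gives the same grasp; the last joint's range is limited). The gripper opens to 85 mm and grips with 20 to 120 N. Pads are 22 mm wide; open, the fingers measure 114 mm over their backs; the gripper's body (76 mm by 85 mm) begins 54 mm behind the grasp point. The pads swing forward as they close: fully open they stand 13 mm farther back than shut.
Start: joints at [1.24, 0.241, 0.005, 1.335, 0, 1.571], TCP at [0.162, 0.473, 0.21] pointing down, gripper open.
Joint ranges: [-2.72, 2.72], [-1.05, 1.87], [-1.09, 1.28], [-1.99, 2.15], [-1.42, 1.44], [-3.14, 3.14]. Speed limits (rad/s): [2.79, 2.79, 3.14, 3.14, 3.14, 3.14].

INTERFACE

Orientations are given as a unit quaternion [x, y, z, w].
In Python, from workcell import bot gives the robot as it stands.
- The arm moves only by the tool play_rows, never from a script. Its argument "motion" is a list of rows, each an object with "fingers": the closure, from -1 (fully open) to 1 (shut), so that 0 is half open; "translation": the shift along the tool's x, y, z in cm, a list of three; "roll": the turn about the tool's z in degrees. A call has 1 to 20 rows; each row is the pose to reach, as a shift and turn from the pose commanded when the call began, along the tool's axes at that moment; what a row does not reach only later rows make up. A row lasts 1/12 s, in which the tool goes at most 41.7 mm and 7.16 degrees, less where a joint would pass 70% of its speed; a pose out of reach is approached as far as the arm can. A call with a gripper value outside its range is refused whole. The fingers move at their own pace and stop on an object; the grip force is fixed at half the most. Time passes only in rows, so rows that repeat a pose let the fingers close. It gives the time, the measured TCP pose, the force and the opening at its end, in the units of the state.
- bot.get_obs(): the state, without advancing time (a new reading comes with each control period).
- bot.camera(name): name is "scene" or "side" or "wrist"; returns a dict with "pixels" (420x560x3 uint8, red, green, blue), "intrinsics" (3x3 intrinsics, pixels), "world_to_cam" (4x4, takes a point from world to camera coordinates). Camera axes: x right, y down, z forward; pixel columns grow to the right and rows downward; lengths in m; the calibration is good to about 2 mm. A picture is of the moment at which its call begins. There is no depth.
- bot.job_done(): hands the job in, once; it reports no verdict.
The state is a dict: "clock": time; "joint_pos": joint angles; "joint_vel": joint speeds; "tau": joint torques, N m; "eef_pos": TCP position; "tool_rot": TCP orientation; "ft_force": force on the tool from outside, world axes, zero at the start; "ft_torque": the same for the moment, N m; "grip_width": finger opening in m.
Only numpy, scipy, OpenCV 4.12 (cv2) and the standard library are available. Lean on these libraries where they do the work, as an engineer would, in place of code of your own. Each camera call takes 0.05 s, during which the arm holds its last target. There are 200 camera calls.

TASK

First swing the small bench magnifier (the one on the round base) by its grip away from the cupboard until its lens stands over the middle of the rubber mat, and let go. Then open the grey cupboard wide by its handle, take out the transformer and stand it upright on the middle of the mat under the lens. Finish by shutting the cupboard fully; the lens must still be centred over the transformer, and the other things on the bench must be left where they are.

Things in the scene. Friction and masses are not known exactly. Their poses are not given: they have to be found in the camera images.
- magnifier_base: round grey cast base of the bench magnifier, 150 mm across, fixed; origin at the centre of its underside. A post rises from it to z = 312 mm; on it turn, level, a white arm 220 mm long (z 313 to 354 mm) and at that arm's end a white forearm that carries the lens ring. All that moves lies between z = 262 and 354 mm. Nothing else of the magnifier moves
- magnifier_arm (a joint): angle of the first arm about the post, rad, stiff; 0: it points along the base's -x (to the robot); grows anticlockwise from above; range -2.3 to 1.7
- magnifier_head (a joint): angle of the forearm to the first arm at the elbow (220 mm from the post axis), rad, stiff; 0: straight on; grows anticlockwise from above; range -2.6 to 2.6; positive at the start
- lens (a point): centre of the lens, 180 mm from the elbow axis along the forearm, 275 mm above the bench; white ring 114 mm in diameter, z 262 to 287 mm
- magnifier_grip (a point): middle of the magnifier's grip: a round upright black knob, 20 mm thick and 54 mm tall (z 286 to 340 mm), on the outer edge of the ring, 70 mm beyond the lens centre in line with the forearm; pinch it from above at this height and lead it: it turns freely in the fingers
- mat: plain grey rubber mat, 145 (x) x 92 (y) x 4 mm, fixed; origin at the centre of its underside
- cupboard: small grey steel cupboard, 165 deep (x) x 190 wide (y) x 230 mm high, fixed; origin at the centre of its underside, its front faces its -x. Inner floor 14 mm above the bench, inner height 210 mm, inside 157 x 182 mm, walls 4 mm. A tape roll and a tip box stand on its top, near the back, and a white bottle inside at the back left
- cupboard_door (a joint): door angle, rad: 0 shut, 1.9 wide open; the door is hinged at the cupboard's left (+y) front edge, covers the whole front, is 14 mm thick, and moves easily but stays where it is left
- door_hinge (a point): a point on the door's upright hinge axis, 175 mm above the bench; x and y axes as the door's: the door runs 190 mm along its -y, its outer face lies 14 mm along its -x, its lower edge 12 and its upper edge 228 mm above the bench
- door_handle (a point): middle of the upright part of the door's steel bow handle: a bar 10 mm thick, z 135 to 210 mm, 165 mm from the hinge along the door and 36 mm clear of its face; this point is 185 mm above the bench; axes as the door's
- transformer: mains transformer, 0.21 kg: steel core 26 (x) x 44 (y) x 38 mm high, a winding standing out to 44 mm in x (26 in y, 6 to 32 mm up), foot plate 20 (x) x 66 (y) x 2 mm; origin at the centre of its underside, z up. It stands on the cupboard's floor close behind the door, its x axis front to back; grasp the core across its 44 mm, above the foot plate
- flux_bottle: bystander: small dropper bottle standing, 33 x 109 mm
- screw_tray: bystander: round tray of screws, 70 x 18 mm
- mouse: bystander: computer mouse, 57 x 100 x 36 mm

How it is judged:
On the way, in this order (a step that is already met when the one before it is completed fails the run):
1. the magnifier has been swung so that its lens stands over the middle of the mat, and let go (horizontal distance between lens and mat below 0.035 m and velocity of joint magnifier_arm between -0.05 and 0.05 rad/s and velocity of joint magnifier_head between -0.05 and 0.05 rad/s and contact force between magnifier_base and the fingers below 0.2 N), for 0.2 s.
2. the cupboard door is wide open (over 1.1 rad) (value of joint cupboard_door above 1.1 rad), for 0.2 s.
3. the transformer stands on the mat, let go (horizontal distance between transformer and mat below 0.03 m and z of transformer in the frame of mat below 0.008 m and angle between transformer's own z axis and vertical below 0.1 rad and linear speed of transformer below 0.02 m/s and contact force between transformer and the fingers below 0.2 N), for 0.2 s.
At the end, for the whole second after the job is handed in: the transformer stands upright and released, within 30 mm of the middle of the mat; the lens stands still within 35 mm of the middle of the mat and within 40 mm of being above the transformer's middle; the door is shut to within 0.05 rad (all of step 3 and horizontal distance between lens and mat below 0.035 m and velocity of joint magnifier_arm between -0.05 and 0.05 rad/s and velocity of joint magnifier_head between -0.05 and 0.05 rad/s and horizontal distance between lens and transformer below 0.04 m and value of joint cupboard_door below 0.05 rad); the robot touches nothing.
It fails at once if the flux bottle is shoved more than 30 mm or knocked over (distance of flux_bottle from where it was at the start of the episode above 0.03 m or angle between flux_bottle's own z axis and vertical above 0.6 rad).
It fails at once if the screw tray is shoved more than 30 mm or knocked over (distance of screw_tray from where it was at the start of the episode above 0.03 m or angle between screw_tray's own z axis and vertical above 0.6 rad).
It fails at once if the mouse is shoved more than 30 mm or knocked over (distance of mouse from where it was at the start of the episode above 0.03 m or angle between mouse's own z axis and vertical above 0.6 rad).
It also fails if it takes over 72 s, if anything falls off the work surface, if the arm or the gripper's body presses on something with over 40 N, if the wrist force passes 120 N, or if a joint passes its speed limit or range.

## Working session

There is one attempt and no reset: what is moved stays moved. The work goes in short steps, Python scripts to look and compute and a tool call to move; the robot and the scene stay as the last step left them, time stands still between calls to the robot, and variables do not carry over. Pictures are saved under pics/ and viewed, about 8 in all and at most 12, crops included, and the job is handed in when it is done.

Besides the shell and the picture viewer there is one more tool, called after ">>>" as name([rows], argument=value, ...), one row to a line, values as JSON. play_rows: Moves the arm, as the interface text tells. Its arguments: {"type":"object","properties":{"motion":{"type":"array","items":{"type":"object","properties":{"fingers":{"type":"number"},"translation":{"type":"array","items":{"type":"number"}},"roll":{"type":"number"}}}}},"required":["motion"]}

```bash
ls; mkdir -p pics
cat > h.py <<'E'
import numpy as np,cv2
from workcell import bot
def save(n,f):
    c=bot.camera(n); cv2.imwrite('pics/'+f,c['pixels'][:,:,::-1]); np.savez('pics/'+f+'.npz',K=c['intrinsics'],T=c['world_to_cam']); return c
def ray(c,u,v):
    K,T=(c['K'],c['T']) if 'K' in c else (c['intrinsics'],c['world_to_cam'])
    d=np.linalg.inv(K)@[u,v,1]; R=T[:3,:3]; return -R.T@T[:3,3], R.T@d
def onz(c,u,v,z):
    o,d=ray(c,u,v); return o+d*(z-o[2])/d[2]
def proj(c,p):
    K,T=(c['K'],c['T']) if 'K' in c else (c['intrinsics'],c['world_to_cam'])
    q=K@(T[:3,:3]@np.array(p)+T[:3,3]); return q[:2]/q[2]
def load(f): return np.load('pics/'+f+'.npz')
E
python3 - <<'E'
from h import *
a=save('scene','s0.png');b=save('side','d0.png');
for c in(a,b): print(ray(c,280,210))
o=bot.get_obs();print(o['eef_pos'],o['tool_rot'],o['grip_width'],o['clock'])
E
```

```text
pics
(array([-0.35819447, -0.43363843,  0.73087293]), array([ 0.77737467,  0.45220954, -0.43731182]))
(array([-0.17045185, -0.22379345,  0.82347009]), array([ 0.72489785,  0.32082186, -0.60959829]))
[0.16219027 0.47231966 0.20959484] [ 8.13865871e-01  5.81052022e-01 -7.69565020e-04  5.46687058e-04] 0.08570101399591697 0.1
```

View pics/s0.png

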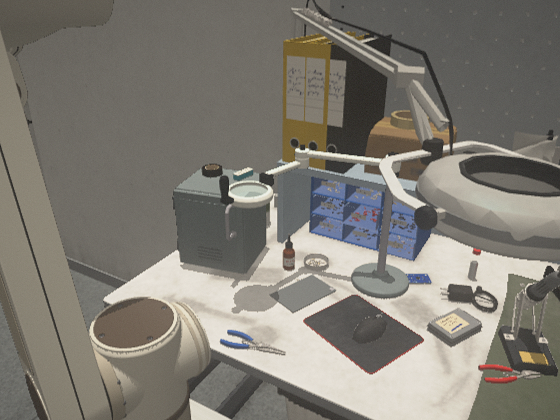

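View pics/d0.png

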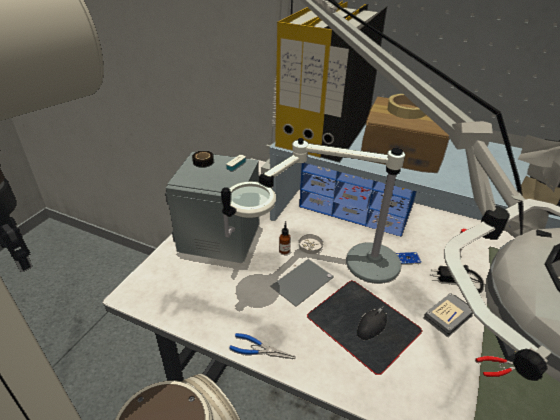

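The scene shows the cupboard at (222,220), with its door facing the left-front and the handle near (232,220). The lens ring is at (250,192), the grip at (225,190) and the mat at (303,292). The base is at (380,280), the bottle at (288,255), the tray at (316,262) and the mouse at (370,325). I'll zoom in for exact pixels.

Run:
```python
from h import *
ims=[cv2.imread('pics/'+f) for f in('s0.png','d0.png')]
a=cv2.resize(ims[0][150:315,165:415],None,fx=3.2,fy=3.2,interpolation=cv2.INTER_CUBIC)
cv2.imwrite('pics/s0c.png',a[:600,:800])
a=cv2.resize(ims[1][135:315,160:410],None,fx=3.2,fy=3.2,interpolation=cv2.INTER_CUBIC)
cv2.imwrite('pics/d0c.png',a[:600,:800])
# mat by flood fill
for f,seed in(('s0.png',(303,292)),('d0.png',(300,282))):
    im=cv2.imread('pics/'+f);c=load(f)
    m=np.zeros((422,562),np.uint8);cv2.floodFill(im.copy(),m,seed,0,(6,)*3,(6,)*3,4|(255<<8)|cv2.FLOODFILL_FIXED_RANGE|cv2.FLOODFILL_MASK_ONLY)
    m=m[1:-1,1:-1];cs,_=cv2.findContours(m,0,1);k=max(cs,key=cv2.contourArea)
    P=np.array([onz(c,*p[0],.004)[:2] for p in k]);r=cv2.minAreaRect((P*1000).astype(np.float32));print('mat',r,cv2.contourArea(k)); print(cv2.boxPoints(r))
```

```text
mat ((556.7272338867188, 30.980388641357422), (86.21405029296875, 140.6876678466797), 69.34751892089844) 997.0
[[475.70013   15.453747]
 [607.34674  -34.166637]
 [637.75433   46.50703 ]
 [506.10773   96.12741 ]]
mat ((556.2632446289062, 29.782604217529297), (88.94664764404297, 141.7166748046875), 69.46636199951172) 1210.0
[[474.30746   12.988907]
 [607.0203   -36.719246]
 [638.219     46.5763  ]
 [505.50616   96.284454]]
```

View pics/s0c.png

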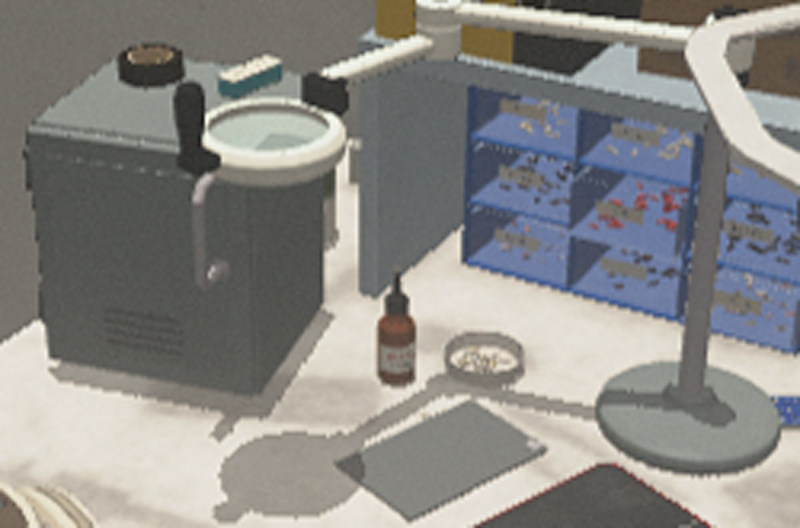

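View pics/d0c.png

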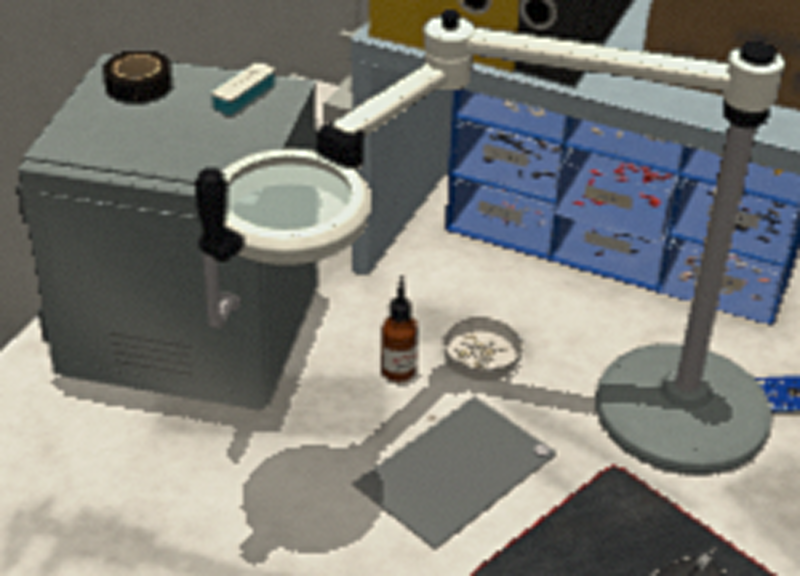

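Run:
```python
from h import *
S=load('s0.png');D=load('d0.png')
s=lambda x,y:(165+x/3.2,150+y/3.2); d=lambda x,y:(160+x/3.2,135+y/3.2)
def tri(p,q):
    o1,d1=ray(S,*p);o2,d2=ray(D,*q)
    A=np.stack([d1,-d2],1);t=np.linalg.lstsq(A,o2-o1,rcond=None)[0]
    a=o1+d1*t[0];b=o2+d2*t[1];return (a+b)/2,np.linalg.norm(a-b)
R=lambda x:np.round(x,4)
for n,p,q,z in[('lens',(273,142),(296,206),.275),('grip',(191,122),(213,208),.313),('gripTop',(188,84),(209,171),.340),('elbow',(438,25),(448,48),.333),
 ('doorBR',(254,393),(266,407),.012),('doorBL',(49,357),(58,377),.012),('doorTL',(27,128),(23,170),.228),('base',(688,408),(685,400),.02),
 ('bottle',(397,380),(399,377),.003),('tray',(484,362),(483,355),.009),('handleBot',(208,285),(217,320),.135),('postpivot',(702,50),(755,85),.333)]:
    print(n,R(tri(s(*p),d(*q))[0]),R(onz(S,*s(*p),z)),R(onz(D,*d(*q),z)))
```

```text
lens [0.4858 0.1337 0.2769] [0.4875 0.1364 0.275 ] [0.4894 0.1342 0.275 ]
grip [0.4206 0.1568 0.3108] [0.4161 0.1539 0.313 ] [0.4185 0.155  0.313 ]
gripTop [0.4228 0.1594 0.337 ] [0.4163 0.155  0.34  ] [0.4196 0.1568 0.34  ]
elbow [0.671  0.1017 0.3129] [0.6196 0.0761 0.333 ] [0.6395 0.0884 0.333 ]
doorBR [0.5362 0.1927 0.0181] [0.543  0.1986 0.012 ] [0.5423 0.1954 0.012 ]
doorBL [0.4806 0.3608 0.0289] [0.4991 0.381  0.012 ] [0.4961 0.372  0.012 ]
doorTL [0.4831 0.363  0.2369] [0.4966 0.3782 0.228 ] [0.4945 0.3709 0.228 ]
base [ 0.7007 -0.1198  0.0164] [ 0.6944 -0.121   0.02  ] [ 0.6976 -0.1207  0.02  ]
bottle [0.6351 0.1147 0.0015] [0.6332 0.1135 0.003 ] [0.6335 0.1141 0.003 ]
tray [0.6797 0.0547 0.0149] [0.6881 0.0588 0.009 ] [0.686  0.0567 0.009 ]
handleBot [0.5113 0.2174 0.124 ] [0.4958 0.2055 0.135 ] [0.5003 0.2107 0.135 ]
postpivot [ 0.6495 -0.1222  0.3481] [ 0.6705 -0.1093  0.333 ] [ 0.6895 -0.1231  0.333 ]
```

The mat is at about (0.556, 0.030), the post at (0.696, -0.121), the lens at (0.488, 0.1355) and the grip at (0.4175, 0.1545). First I raise the arm and go above the grip. The tool x axis is already tangential to the ring there.

>>> play_rows([
  {"fingers": -1, "translation": [0, 0, -10], "roll": 0},
  {"fingers": -1, "translation": [0, 0, -19], "roll": 0},
  {"fingers": -1, "translation": [0, 0, -19], "roll": 0},
  {"fingers": -1, "translation": [0, 0, -19], "roll": 0},
  {"fingers": -1, "translation": [0, 0, -19], "roll": 0},
  {"fingers": -1, "translation": [-21.8, 34.5, -19], "roll": 0},
  {"fingers": -1, "translation": [-21.8, 34.5, -19], "roll": 0},
  {"fingers": -1, "translation": [-21.8, 34.5, -19], "roll": 0},
  {"fingers": -1, "translation": [-21.8, 34.5, -19], "roll": 0},
  {"fingers": -1, "translation": [-21.8, 34.5, -19], "roll": 0},
  {"fingers": -1, "translation": [-21.8, 34.5, -19], "roll": 0},
  {"fingers": -1, "translation": [-21.8, 34.5, -19], "roll": 0},
  {"fingers": -1, "translation": [-21.8, 34.5, -19], "roll": 0},
  {"fingers": -1, "translation": [-21.8, 34.5, -19], "roll": 0},
  {"fingers": -1, "translation": [-21.8, 34.5, -19], "roll": 0},
  {"fingers": -1, "translation": [-21.8, 34.5, -19], "roll": 0},
  {"fingers": -1, "translation": [-21.8, 34.5, -19], "roll": 0},
])

```text
clock: 1.52
eef_pos: [0.4185, 0.1532, 0.3996]
tool_rot: [0.815, 0.579, -0.001, -0.0]
ft_force: [0.3, -0.1, 0.1]
grip_width: 0.0856
```

```bash
cat >> h.py <<'E'
from scipy.spatial.transform import Rotation as Ro
def to(p,psi=None):
    o=bot.get_obs();R=Ro.from_quat(o['tool_rot']).as_matrix();c=np.degrees(np.arctan2(R[1,0],R[0,0]))
    print('psi',round(c,1),'pos',np.round(o['eef_pos'],4),'move cm',np.round(R.T@(np.array(p)-o['eef_pos'])*100,2),'roll',None if psi is None else round(c-psi,1),'t',round(o['clock'],2),'w',round(o['grip_width'],4),'F',np.round(o['ft_force'],1),'q',np.round(o['joint_pos'],3))
E
python3 - <<'E'
from h import *
to([.4175,.1545,.312])
a=save('scene','s1.png')['pixels'][:,:,::-1];w=save('wrist','w1.png')
b=save('side','d1.png')['pixels'][:,:,::-1]
cv2.imwrite('pics/m1.png',cv2.resize(np.hstack([a[:300,:400],b[:300,:400]]),None,fx=1,fy=1))
print(proj(w,[.4175,.1545,.34]),proj(w,[.4175,.1545,.29]))
E
```

```text
psi 70.8 pos [0.4185 0.1532 0.3996] move cm [ 0.1  -0.12  8.76] roll None t 1.52 w 0.0856 F [ 0.3 -0.1  0.1] q [0.351 0.136 0.363 1.8   0.    0.686]
[281.4908735  220.85645679] [281.62017504 203.81679059]
```

View pics/m1.png

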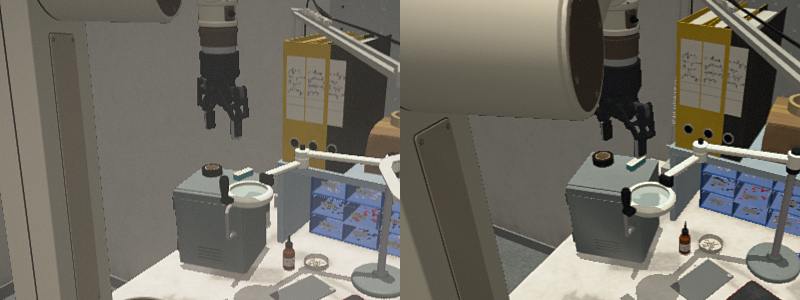

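View pics/w1.png

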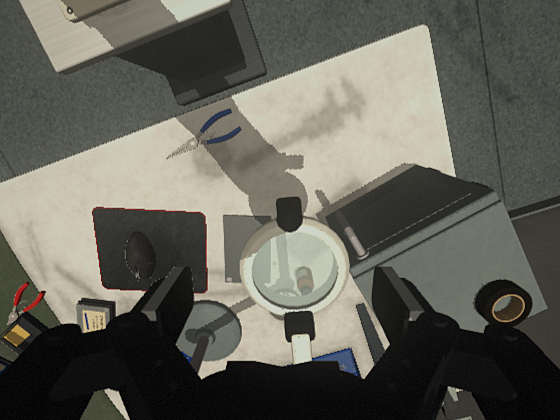

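The wrist view shows the knob at (289,212), which is 8 px right of where I projected it, so I shift the tool +6 mm in x. The column above the gripper is about 90 mm thick and long, and that will matter for the cupboard and lens later. Now I descend and pinch.

>>> play_rows([
  {"fingers": -1, "translation": [0.6, 0, 3], "roll": 0},
  {"fingers": -1, "translation": [0.6, 0, 6], "roll": 0},
  {"fingers": -0.6, "translation": [0.6, 0, 8.7], "roll": 0},
  {"fingers": 0.0, "translation": [0.6, 0, 8.7], "roll": 0},
  {"fingers": 1, "translation": [0.6, 0, 8.7], "roll": 0},
  {"fingers": 1, "translation": [0.6, 0, 8.7], "roll": 0},
  {"fingers": 1, "translation": [0.6, 0, 8.7], "roll": 0},
  {"fingers": 1, "translation": [0.6, 0, 8.7], "roll": 0},
  {"fingers": 1, "translation": [0.6, 0, 8.7], "roll": 0},
  {"fingers": 1, "translation": [0.6, 0, 8.7], "roll": 0},
  {"fingers": 1, "translation": [0.6, 0, 8.7], "roll": 0},
])

```text
clock: 2.58
eef_pos: [0.4222, 0.1612, 0.3181]
tool_rot: [0.814, 0.581, 0.005, 0.001]
ft_force: [-1.6, -0.1, 13.4]
grip_width: -0.0001
```

Run:
```python
from h import *
to([.491,.004,.312])
# refine post/kinematics: mat pts in w1
c=load('w1.png'); 
for n,u,v,z in[('lens',295,268,.28),('basedisc',212,331,.02),('knob',289,212,.32),('matTL',224,215,.004),('matBL',226,283,.004),('mouse',139,256,.03)]: print(n,onz(c,u,v,z).round(4))
```

```text
psi 71.0 pos [0.4222 0.1612 0.3181] move cm [-12.63  11.61   0.62] roll None t 2.58 w -0.0001 F [-1.6 -0.1 13.4] q [0.365 0.114 0.127 1.574 0.    0.696]
lens [0.4887 0.1443 0.28  ]
basedisc [ 0.7001 -0.0984  0.02  ]
knob [0.4185 0.1607 0.32  ]
matTL [0.4756 0.0173 0.004 ]
matBL [ 0.6123 -0.0341  0.004 ]
mouse [ 0.4926 -0.1588  0.03  ]
```

Run:
```python
from h import *
w=save('wrist','w2.png');a=save('scene','s2.png')['pixels'][:,:,::-1];b=save('side','d2.png')['pixels'][:,:,::-1]
x=cv2.resize(a[130:230,170:300],None,fx=3,fy=3,interpolation=2);y=cv2.resize(b[130:230,180:310],None,fx=3,fy=3,interpolation=2)
z=cv2.resize(w['pixels'][140:340,180:440,::-1],(390,300))
cv2.imwrite('pics/m2.png',np.vstack([np.hstack([x,y]),np.hstack([z,z*0])]))
```

```text
(no output)
```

View pics/m2.png

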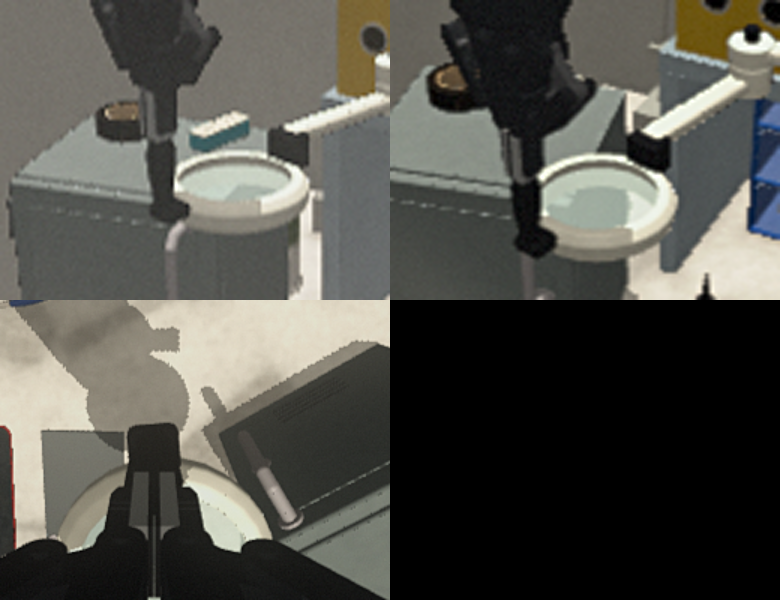

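Run:
```python
from h import *
c=load('w2.png')
for p in([.4222,.1612,.304],[.4222,.1612,.318],[.417,.156,.34],[.417,.156,.29],[.40,.16,.34]): 
    q=proj(c,p);print(p,q.round(),((q-[180,140])*1.5).round())
k=180+155/1.5,140+ (428)/1.5
for z in(.34,.313): print(onz(c,180+155/1.5,140+(440-300)/1.5,z))
print(ray(c,280,210))
for f in('s2.png','d2.png'): print(f,[proj(load(f),p).round(1) for p in([.4222,.1612,.304],[.4222,.1612,.318],[.417,.156,.34])])
```

```text
[0.4222, 0.1612, 0.304] [281. 244.] [152. 157.]
[0.4222, 0.1612, 0.318] [281. 254.] [152. 171.]
[0.417, 0.156, 0.34] [268. 267.] [132. 190.]
[0.417, 0.156, 0.29] [271. 232.] [137. 137.]
[0.4, 0.16, 0.34] [264. 235.] [126. 142.]
[0.4023218  0.16911496 0.34      ]
[0.41232895 0.16599191 0.313     ]
(array([0.35011197, 0.18540866, 0.48086578]), array([ 0.27405059, -0.09462346, -0.95713114]))
s2.png [array([223.8, 190.3]), array([223.5, 184.3]), array([223.6, 176.1])]
d2.png [array([225.1, 201.8]), array([224.7, 196.2]), array([225. , 189.2])]
```

Run:
```python
from h import *
c=load('w1.png');print(c['K'][0,0],ray(c,280,210))
im=cv2.imread('pics/w1.png');m=(im[180:245,262:318].max(2)<40)
for r in range(0,65,3): print(180+r,''.join('#' if x else '.' for x in m[r]))
print(onz(c,289,197,.29),onz(c,289,230,.34))
```

```text
306.362661042938 (array([0.3476534 , 0.17921837, 0.56337181]), array([ 0.26324788, -0.09860932, -0.95975732]))
180 ........................................................
183 ........................................................
186 ........................................................
189 ........................................................
192 ........................................................
195 ........................................................
198 ...................########.........#...................
201 ...............#........................................
204 ..............##............#...........................
207 ...............#........................................
210 ...............##.....................#.................
213 ...............#.........#..............................
216 ...............#.......................#................
219 ...............#.......................#................
222 ......................................#.................
225 .................#......................................
228 ....................#.............#.....................
231 ...........................###..........................
234 ........................................................
237 ........................................................
240 ........................................................
243 ........................................................
[0.41358474 0.16302087 0.29      ] [0.42645167 0.15756219 0.34      ]
```

Run:
```python
from h import *
c=load('w2.png')
print(onz(c,283,223,.29),onz(c,283,253,.34))
for f,g,(u,v) in(('s0.png','s2.png',(218,168)),('d0.png','d2.png',(218,182))):
  A=cv2.imread('pics/'+f);B=cv2.imread('pics/'+g)
  for r in range(0,44,3):
    print(v+r,*[''.join('#' if x else '.' for x in (I[v+r,u:u+24].max(1)<45)) for I in(A,B)])
```

```text
[0.41387728 0.16548392 0.29      ] [0.41227613 0.16553512 0.34      ]
168 ........................ ........................
171 ........................ ........................
174 ........................ ........................
177 ........................ ........................
180 ........................ ........................
183 ..........#............. ........................
186 ..........#............. ........................
189 ........................ .........#..............
192 .........#.............. ........................
195 .........#.............. ........................
198 ........................ ..............#.........
201 ........................ ..............#.........
204 ........................ ........................
207 ........................ ........................
210 ........................ ........................
182 ........................ ......#######...........
185 ........................ ......#######...........
188 .....#####.............. .......###..............
191 ...#########............ ...###.####.............
194 ...##########........... ...#########............
197 ...#########............ ...#########............
200 ...#########............ ...#########............
203 ....########............ ....#######.............
206 .....########........... .....########...........
209 ....#############....... ....#############.......
212 ....#############....... ....#############.......
215 .........#####.......... .........####...........
218 ........................ ........................
221 ........................ ........................
224 ........................ ........................
```

Run:
```python
from h import *
for f in('s1.png','d1.png'):
  c=load(f)
  print(f,[proj(c,p).round(1) for p in([.404,.111,.3986],[.433,.196,.3986],[.404,.111,.43],[.433,.196,.43])])
to([0,0,0])
print({k:np.round(v,3) for k,v in bot.get_obs().items()})
```

```text
s1.png [array([236.6, 155.3]), array([211.6, 144.4]), array([236.1, 140.2]), array([210.7, 130.1])]
d1.png [array([240.8, 172.9]), array([209.7, 155. ]), array([240.2, 158. ]), array([208.4, 140.6])]
psi 71.0 pos [0.4221 0.1612 0.3181] move cm [-29.17 -34.93  31.34] roll None t 2.73 w -0.0 F [-0.5  0.4 13.8] q [0.365 0.114 0.127 1.574 0.    0.696]
{'clock': np.float64(2.733), 'joint_pos': array([0.365, 0.114, 0.127, 1.574, 0.   , 0.696]), 'joint_vel': array([ 0.002, -0.001, -0.001, -0.001,  0.001, -0.   ]), 'tau': array([-1.1000e-02, -2.5621e+01,  2.1054e+01, -3.5300e-01, -4.0000e-03,
       -0.0000e+00]), 'eef_pos': array([0.422, 0.161, 0.318]), 'tool_rot': array([0.814, 0.581, 0.005, 0.001]), 'ft_force': array([-0.526,  0.406, 13.825]), 'ft_torque': array([-0.065,  0.143, -0.034]), 'grip_width': np.float64(-0.0)}
```

The images (tips seen at z≈0.43 for a reported TCP of 0.40) and the contact with the knob top (0.340) agree. The fingertips sit about 36 mm higher than the reported TCP implies, so the fingers closed on top of the knob. I'll apply −36 mm in z: open, lift, descend lower and pinch.

>>> play_rows([
  {"fingers": 1, "translation": [0, 0, -3], "roll": 0},
  {"fingers": -1, "translation": [-0.2, 0, -3], "roll": 0},
  {"fingers": -1, "translation": [-0.2, 0, -3], "roll": 0},
  {"fingers": -1, "translation": [-0.2, 0, -3], "roll": 0},
  {"fingers": -1, "translation": [-0.2, 0, -3], "roll": 0},
  {"fingers": -1, "translation": [-0.2, 0, -3], "roll": 0},
  {"fingers": -1, "translation": [-0.2, -0.2, 0], "roll": 0},
  {"fingers": -1, "translation": [-0.2, -0.2, 2.5], "roll": 0},
  {"fingers": -1, "translation": [-0.2, -0.2, 3.6], "roll": 0},
  {"fingers": -1, "translation": [-0.2, -0.2, 3.6], "roll": 0},
  {"fingers": 1, "translation": [-0.2, -0.2, 3.6], "roll": 0},
  {"fingers": 1, "translation": [-0.2, -0.2, 3.6], "roll": 0},
  {"fingers": 1, "translation": [-0.2, -0.2, 3.6], "roll": 0},
  {"fingers": 1, "translation": [-0.2, -0.2, 3.6], "roll": 0},
  {"fingers": 1, "translation": [-0.2, -0.2, 3.6], "roll": 0},
  {"fingers": 1, "translation": [-0.2, -0.2, 3.6], "roll": 0},
  {"fingers": 1, "translation": [-0.2, -0.2, 3.6], "roll": 0},
])

```text
clock: 4.15
eef_pos: [0.4179, 0.1595, 0.2785]
tool_rot: [0.814, 0.581, 0.001, 0.0]
ft_force: [-0.2, 1.2, 3.9]
grip_width: 0.0196
```

Run:
```python
from h import *
to([.491,.004,.277]); save('scene','s3.png');save('side','d3.png')
```

```text
psi 71.1 pos [0.4179 0.1595 0.2785] move cm [-12.34  11.96   0.14] roll None t 4.15 w 0.0196 F [-0.2  1.2  3.9] q [0.364 0.113 0.025 1.48  0.    0.695]
```

>>> play_rows([
  {"fingers": 1, "translation": [-0.8, 0.8, -0.1], "roll": 0},
  {"fingers": 1, "translation": [-2.0, 2.0, -0.1], "roll": 0},
  {"fingers": 1, "translation": [-3.4, 3.3, -0.1], "roll": 0},
  {"fingers": 1, "translation": [-4.8, 4.7, -0.1], "roll": 0},
  {"fingers": 1, "translation": [-6.2, 6.0, -0.1], "roll": 0},
  {"fingers": 1, "translation": [-7.6, 7.4, -0.1], "roll": 0},
  {"fingers": 1, "translation": [-9.0, 8.7, -0.1], "roll": 0},
  {"fingers": 1, "translation": [-10.4, 10.1, -0.1], "roll": 0},
  {"fingers": 1, "translation": [-11.6, 11.2, -0.1], "roll": 0},
  {"fingers": 1, "translation": [-12.4, 12.0, -0.1], "roll": 0},
  {"fingers": 1, "translation": [-12.4, 12.0, -0.1], "roll": 0},
  {"fingers": 1, "translation": [-12.4, 12.0, -0.1], "roll": 0},
  {"fingers": 1, "translation": [-12.4, 12.0, -0.1], "roll": 0},
])

```text
clock: 5.33
eef_pos: [0.4902, 0.0023, 0.2784]
tool_rot: [0.814, 0.581, -0.001, 0.0]
ft_force: [-1.3, -1.3, 3.1]
grip_width: 0.0194
```

Run:
```python
from h import *
to([.491,.0045,.277])
a=save('scene','s4.png')['pixels'][:,:,::-1];b=save('side','d4.png')['pixels'][:,:,::-1]
cv2.imwrite('pics/m4.png',cv2.resize(np.hstack([a[120:320,170:420],b[120:320,170:420]]),None,fx=1.6,fy=1.6,interpolation=2))
```

```text
psi 71.0 pos [0.4902 0.0023 0.2784] move cm [0.24 0.01 0.14] roll None t 5.33 w 0.0194 F [-1.3 -1.3  3.1] q [ 5.000e-03  2.030e-01  1.320e-01  1.501e+00 -1.000e-03  3.360e-01]
```

View pics/m4.png

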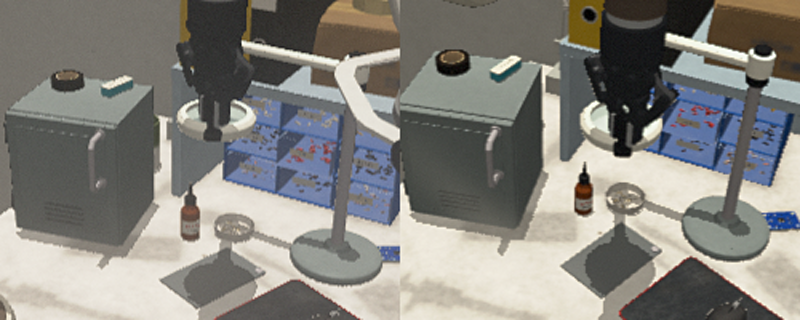

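```bash
python3 - <<'E'
from h import *
S=load('s4.png');D=load('d4.png');f=lambda x,y:(170+x/1.6,120+y/1.6)
R=lambda x:np.round(x,4)
def tri(p,q):
    o1,d1=ray(S,*p);o2,d2=ray(D,*q);t=np.linalg.lstsq(np.stack([d1,-d2],1),o2-o1,rcond=None)[0]
    return (o1+d1*t[0]+o2+d2*t[1])/2
for n,p,q,z in[('lens',(217,120),(222,126),.275),('handTop',(94,139),(92,136),.205),('handMid',(94,160),(93,158),.172),('doorBR',(122,245),(126,228),.012),('doorTL',(8,118),(4,115),.228),('doorBL',(16,228),(17,207),.012)]:
    print(n,R(tri(f(*p),f(*q))),R(onz(S,*f(*p),z)),R(onz(D,*f(*q),z)))
for f_ in('s4.png','d4.png'): print([((proj(load(f_),p)-[170,120])*1.6).round() for p in([.556,.03,.275],[.4902,.0023,.34])])
# bottom edges of door line fit; lens shadow ignored
E
python3 - <<'E'
import cv2
for f in('s4','d4'):
    im=cv2.imread(f'pics/{f}.png')[185:290,170:270];cv2.imwrite(f'pics/{f}z.png',cv2.resize(im,None,fx=4,fy=4,interpolation=2))
a=cv2.imread('pics/s4z.png');b=cv2.imread('pics/d4z.png');cv2.imwrite('pics/z4.png',cv2.hconcat([a,b]))
E
```

```text
lens [0.5423 0.024  0.2783] [0.549  0.0272 0.275 ] [0.5464 0.0255 0.275 ]
handTop [0.5174 0.2189 0.2117] [0.5266 0.228  0.205 ] [0.5266 0.2228 0.205 ]
handMid [0.5013 0.209  0.1851] [0.5203 0.2251 0.172 ] [0.5165 0.2171 0.172 ]
doorBR [0.5268 0.1751 0.0303] [0.5443 0.1935 0.012 ] [0.5479 0.1813 0.012 ]
doorTL [0.4753 0.3467 0.2344] [0.4807 0.3591 0.228 ] [0.4873 0.3501 0.228 ]
doorBL [0.5107 0.3837 0.0043] [0.495  0.3786 0.012 ] [0.5105 0.374  0.012 ]
[array([218., 118.]), array([214.,  94.])]
[array([222., 121.]), array([226., 112.])]
```

View pics/z4.png

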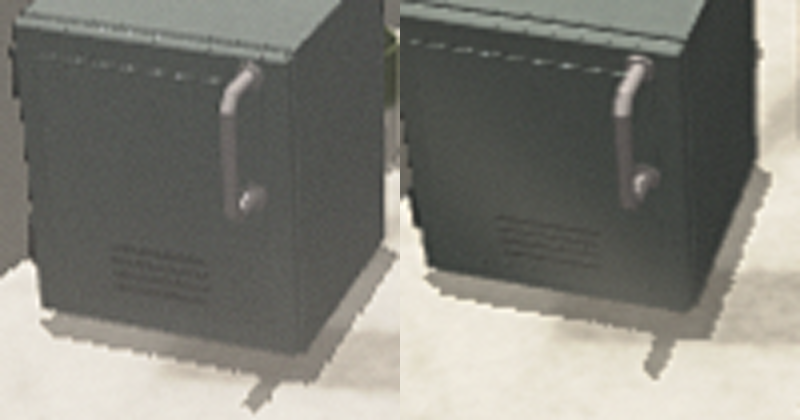

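The lens measures about (0.547, 0.026), within roughly 10 mm of the mat centre. The zoom shows the handle bar at scene (228,105–213) and side (222,105–203). It also shows the door corners.

Run:
```python
from h import *
S=load('s4.png');D=load('d4.png');f=lambda x,y:(170+x/4,185+y/4)
R=lambda x:np.round(x,4)
for n,p,q,z in[('hTop',(238,85),(236,75),.205),('hMid',(230,150),(225,145),.172),('hBot',(232,212),(229,203),.138),('BR',(300,353),(291,310),.012),('BL',(43,308),(31,270),.012),('TR',(290,62),(284,57),.228),('TL',(18,27),(0,5),.228)]:
    print(n,R(onz(S,*f(*p),z)),R(onz(D,*f(*q),z)))
```

```text
hTop [0.5305 0.2285 0.205 ] [0.5326 0.2221 0.205 ]
hMid [0.5077 0.2198 0.172 ] [0.5062 0.2162 0.172 ]
hBot [0.4934 0.2097 0.138 ] [0.4944 0.2086 0.138 ]
BR [0.5421 0.196  0.012 ] [0.5409 0.1957 0.012 ]
BL [0.498  0.3785 0.012 ] [0.4967 0.3736 0.012 ]
TR [0.5344 0.1914 0.228 ] [0.5343 0.1893 0.228 ]
TL [0.4896 0.3685 0.228 ] [0.5041 0.3697 0.228 ]
```

>>> play_rows([
  {"fingers": -1, "translation": [0, 0, 0], "roll": 0},
  {"fingers": -1, "translation": [0, 0, 0], "roll": 0},
  {"fingers": -1, "translation": [0, 0, 0], "roll": 0},
  {"fingers": -1, "translation": [0, 0, 0], "roll": 0},
  {"fingers": -1, "translation": [0, 0, -3], "roll": 0},
  {"fingers": -1, "translation": [0, 0, -7], "roll": 0},
  {"fingers": -1, "translation": [0, 0, -11], "roll": 0},
  {"fingers": -1, "translation": [0, 0, -12], "roll": 0},
  {"fingers": -1, "translation": [0, 0, -12], "roll": 0},
  {"fingers": -1, "translation": [0, 0, -12], "roll": 0},
])

```text
clock: 6.27
eef_pos: [0.491, 0.003, 0.3986]
tool_rot: [0.814, 0.581, 0.001, 0.0]
ft_force: [-0.5, -0.8, -0.8]
grip_width: 0.0848
```

>>> play_rows([
  {"fingers": -1, "translation": [5, -1.5, 0], "roll": -7},
  {"fingers": -1, "translation": [10, -3, 0], "roll": -14},
  {"fingers": -1, "translation": [15, -4.5, 0], "roll": -21},
  {"fingers": -1, "translation": [19.6, -6.1, 0], "roll": -28},
  {"fingers": -1, "translation": [19.6, -6.1, 0], "roll": -32},
  {"fingers": -1, "translation": [19.6, -6.1, 0], "roll": -32},
  {"fingers": -1, "translation": [19.6, -6.1, 0], "roll": -32},
  {"fingers": -1, "translation": [19.6, -6.1, 4], "roll": -32},
  {"fingers": -1, "translation": [19.6, -6.1, 8], "roll": -32},
  {"fingers": -1, "translation": [19.6, -6.1, 12], "roll": -32},
  {"fingers": -1, "translation": [19.6, -6.1, 12], "roll": -32},
  {"fingers": -1, "translation": [19.6, -6.1, 12], "roll": -32},
])

```text
clock: 7.27
eef_pos: [0.4937, 0.2055, 0.2753]
tool_rot: [0.623, 0.782, -0.004, -0.002]
ft_force: [0.1, -0.1, 0.2]
grip_width: 0.0851
```

Run:
```python
from h import *
to([.497,.2085,.149],103)
w=save('wrist','w5.png'); save('scene','s5.png');save('side','d5.png')
for p in([.497,.2085,.21],[.497,.2085,.135],[.54,.194,.228],[.498,.376,.228]): print(proj(w,p).round())
for f in('s5','d5'):
    im=cv2.imread(f'pics/{f}.png');c=load(f+'.png')
print(w['intrinsics'],w['world_to_cam'].round(3))
```

```text
psi 102.9 pos [0.4937 0.2055 0.2753] move cm [ 0.24  0.51 12.62] roll -0.1 t 7.27 w 0.0851 F [ 0.1 -0.1  0.2] q [ 0.395  0.304  0.257  1.534 -0.     0.169]
[284. 224.]
[284. 201.]
[253. 279.]
[497. 279.]
[[306.36266104   0.         282.26982535]
 [  0.         306.36266104 213.10110158]
 [  0.           0.           1.        ]] [[-0.224  0.975 -0.001 -0.09 ]
 [ 0.935  0.215  0.283 -0.56 ]
 [ 0.276  0.062 -0.959  0.293]
 [ 0.     0.     0.     1.   ]]
```

View pics/w5.png

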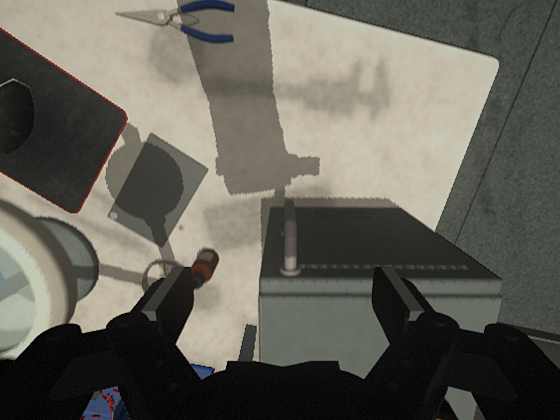

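The wrist view shows the handle at u≈289, about 5 mm to the right of where I predicted. I descend and pinch.

>>> play_rows([
  {"fingers": -0.5, "translation": [0.7, 0.4, 3], "roll": 0},
  {"fingers": -0.5, "translation": [0.7, 0.4, 7], "roll": 0},
  {"fingers": -0.5, "translation": [0.7, 0.4, 11], "roll": 0},
  {"fingers": -0.5, "translation": [0.7, 0.4, 12.6], "roll": 0},
  {"fingers": -0.5, "translation": [0.7, 0.4, 12.6], "roll": 0},
  {"fingers": 1, "translation": [0.7, 0.4, 12.6], "roll": 0},
  {"fingers": 1, "translation": [0.7, 0.4, 12.6], "roll": 0},
  {"fingers": 1, "translation": [0.7, 0.4, 12.6], "roll": 0},
  {"fingers": 1, "translation": [0.7, 0.4, 12.6], "roll": 0},
  {"fingers": 1, "translation": [0.7, 0.4, 12.6], "roll": 0},
])

```text
clock: 8.25
eef_pos: [0.5006, 0.2133, 0.1552]
tool_rot: [0.623, 0.782, -0.0, 0.003]
ft_force: [0.7, -10.8, 7.2]
grip_width: 0.0086
```

Run:
```python
from h import *
to([.496,.2135,.149],103)
o=bot.get_obs();p0=o['eef_pos'][:2];R=Ro.from_quat(o['tool_rot']).as_matrix()
H=np.array([.5112,.3820])
for th in range(6,115,6):
    t=np.radians(-th);M=np.array([[np.cos(t),-np.sin(t)],[np.sin(t),np.cos(t)]])
    q=H+M@(p0-H);d=R[:2,:2].T@(q-p0)*100
    print(th,d.round(1),q.round(3))
print(np.linalg.norm(p0-H))
c=load('w5.png')
print(onz(c,157,190,.004), onz(c,107,215,.004),onz(c,153,133,.004),onz(c,208,168,.004),onz(c,161,246,.004),onz(c,205,265,.05),onz(c,162,275,.015))
```

```text
psi 102.9 pos [0.5006 0.2133 0.1552] move cm [ 0.12 -0.45  0.61] roll -0.1 t 8.25 w 0.0086 F [  0.7 -10.8   7.2] q [ 0.407  0.354  0.016  1.229 -0.006  0.181]
6 [ 0.6 -1.7] [0.483 0.215]
12 [ 1.4 -3.3] [0.466 0.219]
18 [ 2.3 -4.8] [0.449 0.225]
24 [ 3.4 -6.2] [0.433 0.232]
30 [ 4.6 -7.5] [0.418 0.241]
36 [ 5.9 -8.6] [0.403 0.252]
42 [ 7.4 -9.6] [0.39  0.264]
48 [  8.9 -10.4] [0.379 0.277]
54 [ 10.6 -11.1] [0.369 0.291]
60 [ 12.3 -11.6] [0.36  0.307]
66 [ 14.  -11.9] [0.353 0.323]
72 [ 15.8 -12.1] [0.348 0.34 ]
78 [ 17.5 -12. ] [0.344 0.357]
84 [ 19.3 -11.8] [0.342 0.375]
90 [ 21.  -11.4] [0.343 0.393]
96 [ 22.7 -10.8] [0.345 0.41 ]
102 [ 24.3 -10. ] [0.348 0.427]
108 [25.8 -9.1] [0.354 0.444]
114 [27.2 -8. ] [0.361 0.46 ]
0.16900726775979394
[0.55469479 0.03349586 0.004     ] [ 0.60927729 -0.03472531  0.004     ] [0.47586827 0.01923506 0.004     ] [0.50653829 0.1005907  0.004     ] [0.64082976 0.04918798 0.004     ] [0.63250629 0.12722519 0.05      ] [0.68295243 0.05975523 0.015     ]
```

>>> play_rows([
  {"fingers": 1, "translation": [0.5, -1.5, -0.3], "roll": 5},
  {"fingers": 1, "translation": [1.4, -3.3, -0.4], "roll": 12},
  {"fingers": 1, "translation": [2.3, -4.8, -0.5], "roll": 18},
  {"fingers": 1, "translation": [3.5, -6.3, -0.5], "roll": 24},
  {"fingers": 1, "translation": [4.7, -7.6, -0.5], "roll": 30},
  {"fingers": 1, "translation": [6.0, -8.7, -0.5], "roll": 36},
  {"fingers": 1, "translation": [7.5, -9.7, -0.5], "roll": 42},
  {"fingers": 1, "translation": [9.1, -10.6, -0.5], "roll": 48},
  {"fingers": 1, "translation": [10.8, -11.3, -0.5], "roll": 54},
  {"fingers": 1, "translation": [12.5, -11.8, -0.5], "roll": 60},
  {"fingers": 1, "translation": [14.3, -12.1, -0.5], "roll": 66},
  {"fingers": 1, "translation": [16.1, -12.3, -0.5], "roll": 72},
  {"fingers": 1, "translation": [17.8, -12.2, -0.5], "roll": 78},
  {"fingers": 1, "translation": [19.6, -12.0, -0.5], "roll": 84},
  {"fingers": 1, "translation": [21.4, -11.6, -0.5], "roll": 90},
  {"fingers": 1, "translation": [23.1, -11.0, -0.5], "roll": 96},
  {"fingers": 1, "translation": [24.7, -10.2, -0.5], "roll": 102},
  {"fingers": 1, "translation": [24.7, -10.2, -0.5], "roll": 102},
  {"fingers": 1, "translation": [24.7, -10.2, -0.5], "roll": 102},
])

```text
clock: 9.83
eef_pos: [0.3455, 0.4318, 0.1553]
tool_rot: [1.0, 0.008, 0.001, 0.003]
ft_force: [7.0, -3.3, -11.3]
grip_width: 0.0087
```

>>> play_rows([
  {"fingers": -0.4, "translation": [0, 0, 0], "roll": 0},
  {"fingers": -0.4, "translation": [0, 0, 0], "roll": 0},
  {"fingers": -0.4, "translation": [0, 0, 0], "roll": 0},
  {"fingers": -0.4, "translation": [0, 0, -4], "roll": 0},
  {"fingers": -0.4, "translation": [0, 0, -8], "roll": 0},
  {"fingers": -0.4, "translation": [0, 0, -12], "roll": 0},
  {"fingers": -0.4, "translation": [0, 0, -14], "roll": 0},
  {"fingers": -0.4, "translation": [0, 0, -14], "roll": 0},
])

```text
clock: 10.5
eef_pos: [0.3451, 0.4357, 0.3052]
tool_rot: [1.0, 0.009, 0.004, -0.006]
ft_force: [-0.2, 0.8, -0.6]
grip_width: 0.06
```

Run:
```python
from h import *
to([.349,.431,.149],1)
a=save('scene','s6.png')['pixels'][:,:,::-1];b=save('side','d6.png')['pixels'][:,:,::-1]
cv2.imwrite('pics/m6.png',cv2.resize(np.hstack([a[100:340,120:350],b[100:340,120:350]]),None,fx=1.7,fy=1.7,interpolation=2))
```

```text
psi 1.1 pos [0.3451 0.4357 0.3052] move cm [ 0.25  0.65 15.61] roll 0.1 t 10.5 w 0.06 F [-0.2  0.8 -0.6] q [0.901 0.328 0.367 1.596 0.    2.453]
```

View pics/m6.png

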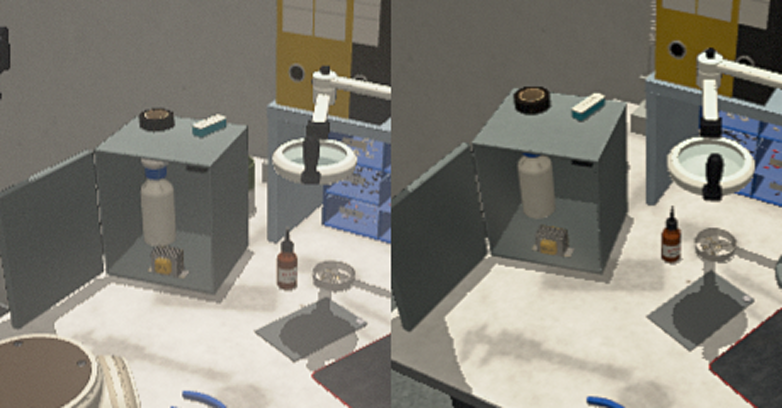

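The door is wide open. The transformer is just inside it, at scene crop (167,262) and side crop (159,243). The white bottle is behind it.

Run:
```python
from h import *
S=load('s6.png');D=load('d6.png');f=lambda x,y:(120+x/1.7,100+y/1.7)
H=np.array([.5142,.3858]);X=np.array([.974,.225]);Y=np.array([-.225,.974])
def loc(p): d=p[:2]-H; return np.round([d@X,d@Y],4)
for n,p,q,z in[('core mid',(168,262),(159,243),.033),('winding mid',(161,266),(156,245),.033),('top mid',(168,248),(161,229),.052),('BR floor edge',(212,294),(212,271),.0),('BL floor',(106,274),(96,252),.0),('roofFR',(206,163),(206,163),.230),('roofFL',(98,152),(87,144),.230)]:
    a,b=onz(S,*f(*p),z),onz(D,*f(*q),z);print(n,a.round(4),b.round(4),'local x(in) y',loc(a),loc(b))
# yellow winding mask & dark stripes
for g,c in(('s6',S),('d6',D)):
    im=cv2.imread(f'pics/{g}.png');hsv=cv2.cvtColor(im,cv2.COLOR_BGR2HSV)
    m=cv2.inRange(hsv,(14,90,80),(32,255,255));m[:225]=0;m[268:]=0;m[:,:195]=0;m[:,235:]=0
    n,_,st,ce=cv2.connectedComponentsWithStats(m)
    for i in range(1,n):
        if st[i,4]>8: print(g,st[i],ce[i].round(1),loc(onz(c,*ce[i],.033)),onz(c,*ce[i],.033).round(4))
im=cv2.imread('pics/s6.png')[238:270,200:240].max(2)
for r in im: print(' '.join('%3d'%x for x in r))
```

```text
core mid [0.5577 0.2922 0.033 ] [0.5537 0.2932 0.033 ] local x(in) y [ 0.0213 -0.101 ] [ 0.0177 -0.0991]
winding mid [0.542  0.2943 0.033 ] [0.5475 0.295  0.033 ] local x(in) y [ 0.0065 -0.0953] [ 0.012 -0.096]
top mid [0.5679 0.2986 0.052 ] [0.5664 0.2957 0.052 ] local x(in) y [ 0.0327 -0.097 ] [ 0.0306 -0.0995]
BR floor edge [0.558 0.208 0.   ] [0.5642 0.2029 0.    ] local x(in) y [ 0.0027 -0.183 ] [ 0.0076 -0.1894]
BL floor [0.5179 0.3911 0.    ] [0.5193 0.3959 0.    ] local x(in) y [0.0048 0.0043] [0.0072 0.0087]
roofFR [0.5517 0.207  0.23  ] [0.544  0.1941 0.23  ] local x(in) y [-0.0037 -0.1825] [-0.0141 -0.1935]
roofFL [0.5016 0.3683 0.23  ] [0.5086 0.3692 0.23  ] local x(in) y [-0.0162 -0.0142] [-0.0092 -0.0149]
s6 [211 252  10   9  80] [215.5 256. ] [ 0.0094 -0.0964] [0.5451 0.294  0.033 ]
d6 [208 241  10   9  76] [212.3 245. ] [ 0.0091 -0.0986] [0.5453 0.2918 0.033 ]
 83  83  83  93 110 127 128 131 127 127 132 134 135 134 132 134 132 130 130 124 129 122 119 112 104 111 107 108 104 106 111 107 110 111 111 107 107 106  98 112
 78  89  91 103 106 125 130 129 131 132 128 131 130
[... 4208 characters left out ...]
 112 113 109 112 111 111 111 111 113 113 112 114 114 113 111
161 162 164 162 150 150 135 133 127 114 114 109  99  94  96  99 100 103 108 109 109 111 111 113 113 113 111 113 114 113 110 112 111 114 111 113 114 114 111 109
162 161 161 162 161 161 159 163 159 149 145 136 130 122 118 109 103  95 102  96  96  99 106 109 110 110 110 112 114 114 113 114 116 112 112 111 112 113 113 111
158 156 159 157 158 159 158 155 154 155 159 156 154 149 145 136 127 124 121 122 111 111 102 100  94  98 103 106 110 108 108 112 112 115 114 116 113 114 113 112
205 203 203 207 165 156 155 151 150 156 156 153 149 146 143 140 141 141 146 141 134 131 122 116 116 107 111 103 100 102  94 102 106 107 109 110 108 109 113 115
```

The winding face is about 9 mm behind the front plane, so the transformer centre is about 31 mm in. With the tool straight down, its ~90 mm column would hit the cupboard roof. I need to know whether an out-of-reach target makes the arm tilt, so I test that in free air above everything.

>>> play_rows([
  {"fingers": -0.4, "translation": [0, 0, -4], "roll": 0},
  {"fingers": -0.4, "translation": [0, 0, -9], "roll": 0},
  {"fingers": -0.4, "translation": [5, 2, -12], "roll": 0},
  {"fingers": -0.4, "translation": [10, 4, -12], "roll": 0},
  {"fingers": -0.4, "translation": [20, 8, -12], "roll": 0},
  {"fingers": -0.4, "translation": [30, 12, -12], "roll": 0},
  {"fingers": -0.4, "translation": [42, 16, -12], "roll": 0},
  {"fingers": -0.4, "translation": [42, 16, -12], "roll": 0},
  {"fingers": -0.4, "translation": [42, 16, -12], "roll": 0},
  {"fingers": -0.4, "translation": [42, 16, -12], "roll": 0},
  {"fingers": -0.4, "translation": [42, 16, -12], "roll": 0},
  {"fingers": -0.4, "translation": [42, 16, -12], "roll": 0},
  {"fingers": -0.4, "translation": [42, 16, -12], "roll": 0},
  {"fingers": -0.4, "translation": [42, 16, -12], "roll": 0},
])

```text
clock: 11.77
eef_pos: [0.5958, 0.2402, 0.4028]
tool_rot: [1.0, 0.009, -0.008, 0.003]
ft_force: [1.3, -0.8, -0.4]
grip_width: 0.0598
```

Run:
```python
from h import *
to([0.7,.28,.42]);print(Ro.from_quat(bot.get_obs()['tool_rot']).as_matrix().round(3))
```

```text
psi 1.0 pos [0.5958 0.2402 0.4028] move cm [10.46 -3.78 -1.92] roll None t 11.77 w 0.0598 F [ 1.3 -0.8 -0.4] q [0.383 0.713 1.273 2.149 0.    1.936]
[[ 1.     0.018 -0.017]
 [ 0.018 -1.    -0.007]
 [-0.017  0.006 -1.   ]]
```

The tilt is only about 1°, with J3 and J4 at their limits. I check whether that tilt persists after backing off, meaning whether the commanded pose keeps it.

>>> play_rows([
  {"fingers": -1, "translation": [-5, 2, 2], "roll": 0},
  {"fingers": -1, "translation": [-8, 3, 4], "roll": 0},
  {"fingers": -1, "translation": [-8, 3, 4], "roll": 0},
  {"fingers": -1, "translation": [-8, 3, 4], "roll": 0},
  {"fingers": -1, "translation": [-8, 3, 4], "roll": 0},
  {"fingers": -1, "translation": [-8, 3, 4], "roll": 0},
])

```text
clock: 12.27
eef_pos: [0.513, 0.2093, 0.3646]
tool_rot: [1.0, 0.01, -0.009, 0.003]
ft_force: [0.6, -0.1, 1.4]
grip_width: 0.0853
```

Run:
```python
from h import *
to([0.5,.22,.40]);print(Ro.from_quat(bot.get_obs()['tool_rot']).as_matrix().round(3))
# widths of the gripper column vs height in s1 (dark/band) at axis (.4185,.1532)
c=load('s1.png');im=cv2.imread('pics/s1.png');bg=cv2.imread('pics/s0.png')
d=cv2.absdiff(im,bg).max(2)>18
for z in(.40,.43,.47,.5,.53,.56,.58,.6,.62,.64,.66,.68,.70,.72):
    u,v=proj(c,[.4185,.1532,z]);v=int(round(v))
    if v<0: break
    xs=np.where(d[v,150:290])[0]+150
    T=c['T'];dep=(T[:3,:3]@[.4185,.1532,z]+T[:3,3])[2];k=dep/c['K'][0,0]*1000
    print(z,v,round(u),xs.min() if len(xs) else None,xs.max() if len(xs) else None,'mm L/R',((xs.min()-u)*k).round(),((xs.max()-u)*k).round(), im[v,int(u)])
```

```text
psi 1.1 pos [0.513  0.2093 0.3646] move cm [-1.34 -1.07 -3.52] roll None t 12.27 w 0.0853 F [ 0.6 -0.1  1.4] q [0.387 0.376 0.59  1.803 0.    1.938]
[[ 1.     0.02  -0.018]
 [ 0.02  -1.    -0.007]
 [-0.018  0.006 -1.   ]]Traceback (most recent call last):
  File "<stdin>", line 11, in <module>
    return umr_minimum(a, axis, None, out, keepdims, initial, where)
ValueError: zero-size array to reduction operation minimum which has no identity
```

The tilt is kept in the commanded pose, so it can be built up over calls. To tilt the fingers outward (pitch < 90°) I push straight up where J4 is at its limit but J3 isn't.

>>> play_rows([
  {"fingers": -1, "translation": [0, 3.5, -4], "roll": 0},
  {"fingers": -1, "translation": [0, 7, -8], "roll": 0},
  {"fingers": -1, "translation": [0, 7, -12], "roll": 0},
  {"fingers": -1, "translation": [0, 7, -16], "roll": 0},
  {"fingers": -1, "translation": [0, 7, -20], "roll": 0},
  {"fingers": -1, "translation": [0, 7, -24], "roll": 0},
  {"fingers": -1, "translation": [0, 7, -28], "roll": 0},
  {"fingers": -1, "translation": [0, 7, -32], "roll": 0},
  {"fingers": -1, "translation": [0, 7, -32], "roll": 0},
  {"fingers": -1, "translation": [0, 7, -32], "roll": 0},
])

```text
clock: 13.1
eef_pos: [0.4772, 0.1297, 0.5076]
tool_rot: [1.0, 0.01, 0.012, -0.002]
ft_force: [-0.2, 0.1, -0.4]
grip_width: 0.0856
```

>>> play_rows([
  {"fingers": -1, "translation": [0, 0, -4], "roll": 0},
  {"fingers": -1, "translation": [0, 0, -8], "roll": 0},
  {"fingers": -1, "translation": [0, 0, -8], "roll": 0},
])

```text
clock: 13.35
eef_pos: [0.4616, 0.1253, 0.5312]
tool_rot: [0.999, 0.009, 0.034, -0.008]
ft_force: [-0.5, 0.1, 0.5]
grip_width: 0.0853
```

Run:
```python
from h import *
to([0.5,.14,.42]);print(Ro.from_quat(bot.get_obs()['tool_rot']).as_matrix().round(3)[:,2])
```

```text
psi 1.0 pos [0.4616 0.1253 0.5312] move cm [ 3.11 -1.23 11.37] roll None t 13.35 w 0.0853 F [-0.5  0.1  0.5] q [ 2.660e-01  2.910e-01  9.390e-01  2.150e+00 -2.000e-03  1.818e+00]
[ 0.067  0.016 -0.998]
```

Each call adds about 2.5° of outward tilt. I repeat it.

>>> play_rows([
  {"fingers": -1, "translation": [0, 0, -4], "roll": 0},
  {"fingers": -1, "translation": [0, 0, -8], "roll": 0},
  {"fingers": -1, "translation": [0, 0, -12], "roll": 0},
])

```text
clock: 13.6
eef_pos: [0.4429, 0.1201, 0.5519]
tool_rot: [0.998, 0.009, 0.053, -0.013]
ft_force: [0.6, -0.2, 0.5]
grip_width: 0.0853
```

>>> play_rows([
  {"fingers": -1, "translation": [0, 0, -10], "roll": 0},
  {"fingers": -1, "translation": [0, 0, -20], "roll": 0},
  {"fingers": -1, "translation": [0, 0, -30], "roll": 0},
])

```text
clock: 13.85
eef_pos: [0.4186, 0.1135, 0.5721]
tool_rot: [0.997, 0.009, 0.072, -0.018]
ft_force: [0.6, 0.0, -0.2]
grip_width: 0.0853
```

>>> play_rows([
  {"fingers": -1, "translation": [0, 0, -20], "roll": 0},
])

```text
clock: 13.93
eef_pos: [0.411, 0.1115, 0.5815]
tool_rot: [0.996, 0.009, 0.083, -0.021]
ft_force: [1.0, -0.4, -0.9]
grip_width: 0.0853
```

>>> play_rows([
  {"fingers": -1, "translation": [0, 0, -20], "roll": 0},
])

```text
clock: 14.02
eef_pos: [0.4013, 0.1089, 0.5948]
tool_rot: [0.995, 0.009, 0.098, -0.025]
ft_force: [-0.4, 0.5, 0.0]
grip_width: 0.0852
```

>>> play_rows([
  {"fingers": -1, "translation": [0, 0, -20], "roll": 0},
])

```text
clock: 14.1
eef_pos: [0.3914, 0.1062, 0.6074]
tool_rot: [0.993, 0.009, 0.113, -0.029]
ft_force: [0.2, -0.1, 0.2]
grip_width: 0.0852
```

Run:
```python
from h import *
to([0.5,.14,.42]);print(Ro.from_quat(bot.get_obs()['tool_rot']).as_matrix().round(3)[:,2])
```

```text
psi 0.7 pos [0.3914 0.1062 0.6074] move cm [ 6.4  -2.07 20.86] roll None t 14.1 w 0.0852 F [ 0.2 -0.1  0.2] q [ 2.670e-01  8.800e-02  9.000e-01  2.149e+00 -2.000e-03  1.819e+00]
[ 0.224  0.059 -0.973]
```

>>> play_rows([
  {"fingers": -1, "translation": [0, 0, -20], "roll": 0},
])

```text
clock: 14.18
eef_pos: [0.3813, 0.1035, 0.6193]
tool_rot: [0.991, 0.009, 0.127, -0.032]
ft_force: [0.9, -1.0, 0.8]
grip_width: 0.0852
```

>>> play_rows([
  {"fingers": -1, "translation": [0, 0, -20], "roll": 0},
])

```text
clock: 14.27
eef_pos: [0.3709, 0.1007, 0.6308]
tool_rot: [0.989, 0.009, 0.142, -0.036]
ft_force: [0.6, -0.0, -0.4]
grip_width: 0.0852
```

>>> play_rows([
  {"fingers": -1, "translation": [0, 0, -20], "roll": 0},
])

```text
clock: 14.35
eef_pos: [0.3601, 0.0978, 0.6419]
tool_rot: [0.987, 0.009, 0.156, -0.04]
ft_force: [-0.1, 0.2, 0.4]
grip_width: 0.0856
```

>>> play_rows([
  {"fingers": -1, "translation": [0, 0, -20], "roll": 0},
])

```text
clock: 14.43
eef_pos: [0.3491, 0.0948, 0.6526]
tool_rot: [0.985, 0.009, 0.169, -0.043]
ft_force: [-0.5, 0.4, -0.7]
grip_width: 0.0853
```

>>> play_rows([
  {"fingers": -1, "translation": [0, 0, -20], "roll": 0},
])

```text
clock: 14.52
eef_pos: [0.3377, 0.0917, 0.663]
tool_rot: [0.982, 0.009, 0.183, -0.047]
ft_force: [0.7, 0.6, -0.9]
grip_width: 0.0855
```

>>> play_rows([
  {"fingers": -1, "translation": [0, 0, -20], "roll": 0},
])

```text
clock: 14.6
eef_pos: [0.3261, 0.0885, 0.6731]
tool_rot: [0.979, 0.009, 0.197, -0.051]
ft_force: [-0.0, -0.3, -0.5]
grip_width: 0.0855
```

>>> play_rows([
  {"fingers": -1, "translation": [0, 0, -20], "roll": 0},
])

```text
clock: 14.68
eef_pos: [0.3141, 0.0853, 0.6828]
tool_rot: [0.976, 0.009, 0.211, -0.054]
ft_force: [0.1, 0.5, -0.4]
grip_width: 0.0852
```

>>> play_rows([
  {"fingers": -1, "translation": [0, 0, -20], "roll": 0},
])

```text
clock: 14.77
eef_pos: [0.3019, 0.0819, 0.6921]
tool_rot: [0.973, 0.009, 0.225, -0.058]
ft_force: [0.3, -0.0, -0.3]
grip_width: 0.0852
```

>>> play_rows([
  {"fingers": -1, "translation": [0, 0, -20], "roll": 0},
])

```text
clock: 14.85
eef_pos: [0.2893, 0.0785, 0.7011]
tool_rot: [0.969, 0.009, 0.238, -0.062]
ft_force: [0.0, 0.5, 0.2]
grip_width: 0.0856
```

Run:
```python
from h import *
to([0.5,.14,.42]);print(Ro.from_quat(bot.get_obs()['tool_rot']).as_matrix().round(3)[:,2])
```

```text
psi -0.8 pos [0.2893 0.0785 0.7011] move cm [ 5.58 -1.87 35.18] roll None t 14.85 w 0.0856 F [0.  0.5 0.2] q [ 2.670e-01 -1.680e-01  9.080e-01  2.149e+00 -2.000e-03  1.819e+00]
[ 0.461  0.124 -0.879]
```

>>> play_rows([
  {"fingers": 1, "translation": [0, 0, -20], "roll": 0},
])

```text
clock: 14.93
eef_pos: [0.2765, 0.075, 0.7097]
tool_rot: [0.965, 0.009, 0.252, -0.065]
ft_force: [0.5, 0.2, 0.6]
grip_width: 0.0754
```

>>> play_rows([
  {"fingers": 1, "translation": [0, 0, -20], "roll": 0},
])

```text
clock: 15.02
eef_pos: [0.2635, 0.0714, 0.7179]
tool_rot: [0.962, 0.009, 0.266, -0.069]
ft_force: [-0.4, 0.2, 0.6]
grip_width: 0.0639
```

>>> play_rows([
  {"fingers": 1, "translation": [0, 0, -20], "roll": 0},
])

```text
clock: 15.1
eef_pos: [0.2502, 0.0677, 0.7258]
tool_rot: [0.957, 0.009, 0.279, -0.072]
ft_force: [0.2, 0.2, 0.2]
grip_width: 0.052
```

>>> play_rows([
  {"fingers": 1, "translation": [0, 0, -20], "roll": 0},
])

```text
clock: 15.18
eef_pos: [0.2367, 0.064, 0.7332]
tool_rot: [0.953, 0.009, 0.293, -0.076]
ft_force: [-0.2, -0.6, -0.4]
grip_width: 0.0391
```

Run:
```python
from h import *
to([0.42,.17,.36]);R=Ro.from_quat(bot.get_obs()['tool_rot']).as_matrix();print(R.round(3))
# roll so that jaw axis is horizontal (perp to tilt azimuth)
z=R[:,2];h=np.array([-z[1],z[0],0]);h/=np.linalg.norm(h)
print('roll needed',np.degrees(np.arctan2(h@R[:,1],h@R[:,0])),'jaw dir then',np.degrees(np.arctan2(h[1],h[0])))
```

```text
psi -1.9 pos [0.2367 0.064  0.7332] move cm [-5.97 -4.14 42.29] roll None t 15.18 w 0.0391 F [-0.2 -0.6 -0.4] q [ 2.650e-01 -2.820e-01  9.100e-01  2.149e+00 -1.000e-03  1.817e+00]
[[ 0.829  0.062  0.556]
 [-0.027 -0.988  0.15 ]
 [ 0.559 -0.14  -0.817]]
roll needed -104.01454786788972 jaw dir then 105.10143165369483
```

>>> play_rows([
  {"fingers": 1, "translation": [-0.5, -0.3, 4], "roll": -7},
  {"fingers": 1, "translation": [-1, -0.6, 8], "roll": -14},
  {"fingers": 1, "translation": [-1.5, -1, 12], "roll": -21},
  {"fingers": 1, "translation": [-2, -1.4, 16], "roll": -28},
  {"fingers": 1, "translation": [-2.6, -1.8, 20], "roll": -35},
  {"fingers": 1, "translation": [-3.2, -2.2, 24], "roll": -42},
  {"fingers": 1, "translation": [-3.8, -2.6, 28], "roll": -49},
  {"fingers": 1, "translation": [-4.4, -3.0, 32], "roll": -56},
  {"fingers": 1, "translation": [-5, -3.4, 36], "roll": -63},
  {"fingers": 1, "translation": [-5.5, -3.8, 40], "roll": -70},
  {"fingers": 1, "translation": [-6, -4.1, 42.3], "roll": -77},
  {"fingers": 1, "translation": [-6, -4.1, 42.3], "roll": -84},
  {"fingers": 1, "translation": [-6, -4.1, 42.3], "roll": -91},
  {"fingers": 1, "translation": [-6, -4.1, 42.3], "roll": -98},
  {"fingers": 1, "translation": [-6, -4.1, 42.3], "roll": -104},
  {"fingers": 1, "translation": [-6, -4.1, 42.3], "roll": -104},
])

```text
clock: 16.52
eef_pos: [0.4198, 0.1695, 0.3581]
tool_rot: [0.579, 0.758, 0.239, 0.183]
ft_force: [0.1, -0.0, 0.3]
grip_width: -0.0006
```

Run:
```python
from h import *
to([0.42,.17,.36]);o=bot.get_obs();R=Ro.from_quat(o['tool_rot']).as_matrix();print(R.round(3));p=o['eef_pos']
A={}
for n,g in(('scene','s7'),('side','d7')):
    c=save(n,g+'.png');A[g]=c['pixels'][:,:,::-1]
    for k,q in(('spec tip',p+.014*R[:,2]),('tool-off',p-.022*R[:,2]),('worldoff',p+.014*R[:,2]+[0,0,.036]),('TCP',p)): print(g,k,proj(c,q).round(1))
a,b=[cv2.resize(A[g][130:230,170:300],(390,300),interpolation=2) for g in('s7','d7')]
cv2.imwrite('pics/m7.png',np.hstack([a,b]))
for g,h in(('s7','s6'),('d7','d6')):
    d=(cv2.absdiff(cv2.imread(f'pics/{g}.png'),cv2.imread(f'pics/{h}.png')).max(2)>30)[140:235,180:300]
    ys,xs=np.where(d);i=np.argsort(-ys)[:6];print(g,'lowest',[(xs[j]+180,ys[j]+140) for j in i]); i=np.argsort(-xs)[:6];print('rightmost',[(xs[j]+180,ys[j]+140) for j in i])
```

```text
psi 105.2 pos [0.4198 0.1695 0.3581] move cm [ 0.04  0.13 -0.13] roll None t 16.52 w -0.0006 F [ 0.1 -0.   0.3] q [ 0.467 -0.374 -0.375  0.968 -0.117  0.166]
[[-0.262  0.79   0.554]
 [ 0.965  0.215  0.149]
 [-0.001  0.574 -0.819]]
s7 spec tip [220.5 170.2]
s7 tool-off [216.1 160.4]
s7 worldoff [219.6 154.2]
s7 TCP [218.8 166.4]
d7 spec tip [220.7 181.7]
d7 tool-off [216.8 174.8]
d7 worldoff [219.6 166.3]
d7 TCP [219.2 179.1]
s7 lowest [(np.int64(214), np.int64(163)), (np.int64(213), np.int64(163)), (np.int64(219), np.int64(162)), (np.int64(218), np.int64(162)), (np.int64(217), np.int64(162)), (np.int64(214), np.int64(162))]
rightmost [(np.int64(233), np.int64(140)), (np.int64(233), np.int64(141)), (np.int64(232), np.int64(141)), (np.int64(232), np.int64(140)), (np.int64(232), np.int64(142)), (np.int64(231), np.int64(141))]
d7 lowest [(np.int64(219), np.int64(179)), (np.int64(218), np.int64(179)), (np.int64(217), np.int64(179)), (np.int64(216), np.int64(179)), (np.int64(215), np.int64(179)), (np.int64(214), np.int64(179))]
rightmost [(np.int64(242), np.int64(154)), (np.int64(242), np.int64(155)), (np.int64(242), np.int64(153)), (np.int64(241), np.int64(158)), (np.int64(241), np.int64(157)), (np.int64(241), np.int64(156))]
```

View pics/m7.png

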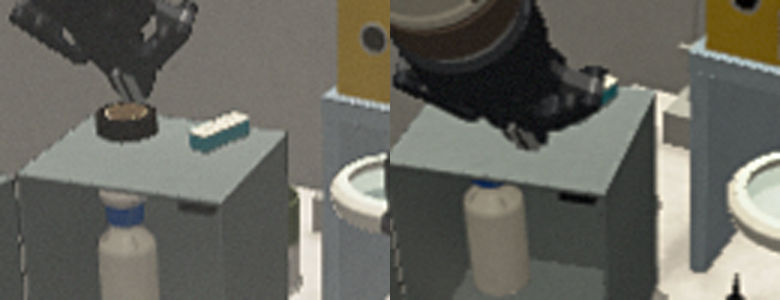

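The picture shows the shut fingertips at scene px (214,163) and side px (217,179). This matches a ~36 mm offset along the tool axis rather than along world z. So tip = eef − 0.022·tz and grasp point = eef − 0.041·tz. The tool is now tilted 35° outward with the jaws level, so I plan the cupboard entry.

Run:
```python
from h import *
to([.450,.267,.12]);to([.450,.267,.0045]);to([.5855,.303,.0045])
```

```text
psi 105.0 pos [0.42   0.1696 0.3587] move cm [ 8.6  -9.3  22.65] roll None t 16.62 w 0.0001 F [-0.4 -0.3  0.2] q [ 0.467 -0.374 -0.374  0.968 -0.117  0.17 ]
psi 105.0 pos [0.42   0.1696 0.3587] move cm [  8.58 -15.93  32.11] roll None t 16.62 w 0.0001 F [-0.4 -0.3  0.2] q [ 0.467 -0.374 -0.374  0.968 -0.117  0.17 ]
psi 105.0 pos [0.42   0.1696 0.3587] move cm [ 8.56 -4.46 40.16] roll None t 16.62 w 0.0001 F [-0.4 -0.3  0.2] q [ 0.467 -0.374 -0.374  0.968 -0.117  0.17 ]
```

>>> play_rows([
  {"fingers": -1, "translation": [1.4, -1.6, 3.8], "roll": 0},
  {"fingers": -1, "translation": [2.8, -3.1, 7.5], "roll": 0},
  {"fingers": -1, "translation": [4.3, -4.6, 11.3], "roll": 0},
  {"fingers": -1, "translation": [5.7, -6.2, 15], "roll": 0},
  {"fingers": -1, "translation": [7.1, -7.7, 18.8], "roll": 0},
  {"fingers": -1, "translation": [8.6, -9.3, 22.6], "roll": 0},
  {"fingers": -1, "translation": [8.6, -11, 25], "roll": 0},
  {"fingers": -1, "translation": [8.6, -13, 28], "roll": 0},
  {"fingers": -1, "translation": [8.6, -14.8, 30.5], "roll": 0},
  {"fingers": -1, "translation": [8.6, -15.9, 32.1], "roll": 0},
  {"fingers": -1, "translation": [8.6, -15.9, 32.1], "roll": 0},
  {"fingers": -1, "translation": [8.6, -15.9, 32.1], "roll": 0},
])

```text
clock: 17.62
eef_pos: [0.45, 0.2663, 0.0039]
tool_rot: [0.58, 0.757, 0.238, 0.183]
ft_force: [1.3, 0.2, 0.2]
grip_width: 0.0855
```

Run:
```python
from h import *
to([.5855,.303,.0045])
w=save('wrist','w8.png');im=cv2.imread('pics/w8.png');hsv=cv2.cvtColor(im,cv2.COLOR_BGR2HSV)
print('expect face',proj(w,[.5452,.293,.033]).round(),'foot ends',proj(w,[.5666-.225*.033,.298+.974*.033,.016]).round(),proj(w,[.5666+.225*.033,.298-.974*.033,.016]).round())
m=cv2.inRange(hsv,(14,90,60),(32,255,255));n,_,st,ce=cv2.connectedComponentsWithStats(m)
for i in range(1,n):
    if st[i,4]>40: print(st[i],ce[i].round(1),onz(w,*ce[i],.033).round(4))
e=proj(w,[.5666,.298,.03]).round().astype(int);print(e)
g=cv2.cvtColor(im,cv2.COLOR_BGR2GRAY)
sub=g[e[1]-60:e[1]+60:5,max(e[0]-90,0):e[0]+90:5]
for r,row in zip(range(e[1]-60,e[1]+60,5),sub): print(r,' '.join('%3d'%x for x in row))
```

```text
psi 105.0 pos [0.45   0.2663 0.0039] move cm [ 0.03 11.54  7.99] roll None t 17.62 w 0.0855 F [1.3 0.2 0.2] q [ 0.679  0.282 -0.9   -0.179 -0.235  0.348]
expect face [283. 351.] foot ends [320. 337.] [244. 337.]
[267 334  34  33 888] [283.2 349.9] [0.5413 0.2923 0.033 ]
[282 354]
294  16 133 137 139 144 145 141 138 138 137 137 141 147 144 142 142 149 148 150 155 169 177 178 178 180 183 184 184 184 184 182 184 179 177 180 181
299  23  80  76  74  75  78  80  74  72  70  77  78  90  77  95  80 108  84 110 133 124 153 130 155 133 160 129 158 175 175 186 170 181 171 183 182
304  20  77  80  82  78  80  82  80  79  81  80  81  81  80  82  83  87  88  89  96 102 104 104 105 107 107 108 112 111 110 111 109 105 107 109 107
309  21  20  17  80  84  77  79  80  82  78  82  80  80  84  85  92  87  84  88  90  95 101 102 104 101 105 108 109 108 109 110 109 107 108 107 114
314  43  37  45  45  47  46  43  44  46  45  49  46  47  50  47  48  49  50  45  48  49  47  47  48  47  48  43  44  44  38  46  44  43  46  46  43
319  58  58  58  60  57  58  59  60  56  58  54  57  54  54  52  54  56  56  55
[... 2032 characters left out ...]
   6  10   4   7  12   6   6  12   9   8   7  14   5   9   2  15   8   4   8   2   7   7  11  11   5  13   5
394   9   2  11  12   6   9  13  11   7   9   8  12   0   7   9   9   5   3   8   8   6   6   8  14   4  10   9   7   8   7   6  11   9   6   4  10
399   9  10   1   6   5   4  11   7   1   9   9   2  11   7   8   8   6   4  13   8   9   9   8   5   7   4   2   8   6   6   8   3   3  12   6   5
404  11   5   7  10   8   5   7   4   6  10   8   7   2  11  12  10   2   7  13   6   5  11   4   4   8   7   5   4   6  10  11   7   4   9   9  10
409   6   5   3  11   4   9   9  10   7   5   8   9   2   9  10   9   8   6   6   7   9   7   7   0   9  11   4   6  13  11   9   3   4  10   8   4
```

The wrist camera confirms the transformer position within a few mm (face at (283,350), expected (283,351)). I go in and grasp.

>>> play_rows([
  {"fingers": -1, "translation": [0, 2.3, 1.6], "roll": 0},
  {"fingers": -1, "translation": [0, 4.6, 3.2], "roll": 0},
  {"fingers": -1, "translation": [0, 6.9, 4.8], "roll": 0},
  {"fingers": -1, "translation": [0, 9, 6.3], "roll": 0},
  {"fingers": -1, "translation": [0, 10.6, 7.3], "roll": 0},
  {"fingers": -1, "translation": [0, 11.4, 7.9], "roll": 0},
  {"fingers": -1, "translation": [0, 11.4, 7.9], "roll": 0},
  {"fingers": -1, "translation": [0, 11.4, 7.9], "roll": 0},
])

```text
clock: 18.33
eef_pos: [0.5851, 0.3033, 0.008]
tool_rot: [0.58, 0.756, 0.24, 0.184]
ft_force: [-0.7, -0.2, -0.1]
grip_width: 0.0852
```

>>> play_rows([
  {"fingers": 1, "translation": [0, 0, 0], "roll": 0},
  {"fingers": 1, "translation": [0, 0, 0], "roll": 0},
  {"fingers": 1, "translation": [0, 0, 0], "roll": 0},
  {"fingers": 1, "translation": [0, 0, 0], "roll": 0},
  {"fingers": 1, "translation": [0, 0, 0], "roll": 0},
  {"fingers": 1, "translation": [0, 0, 0], "roll": 0},
])

```text
clock: 18.83
eef_pos: [0.5845, 0.3034, 0.0067]
tool_rot: [0.58, 0.757, 0.24, 0.183]
ft_force: [-3.8, -0.1, 5.3]
grip_width: 0.0446
```

Run:
```python
from h import *
to([.5855,.303,.0045])
```

```text
psi 105.1 pos [0.5845 0.3034 0.0067] move cm [-0.06 -0.05  0.23] roll None t 18.83 w 0.0446 F [-3.8 -0.1  5.3] q [ 0.562  0.442 -0.583 -0.047 -0.17   0.246]
```

Gripped at 44.6 mm. I lift, withdraw, then carry it to a point in front of the mat.

>>> play_rows([
  {"fingers": 1, "translation": [0, 0.5, -0.7], "roll": 0},
  {"fingers": 1, "translation": [0, 0.9, -1.2], "roll": 0},
  {"fingers": 1, "translation": [0, -0.4, -2.1], "roll": 0},
  {"fingers": 1, "translation": [0, -2.5, -3.6], "roll": 0},
  {"fingers": 1, "translation": [0, -4.9, -5.3], "roll": 0},
  {"fingers": 1, "translation": [0, -7.4, -7], "roll": 0},
  {"fingers": 1, "translation": [0, -9.8, -8.7], "roll": 0},
  {"fingers": 1, "translation": [0, -11.4, -9.8], "roll": 0},
  {"fingers": 1, "translation": [0, -10.8, -10.6], "roll": 0},
  {"fingers": 1, "translation": [0, -9.7, -12.2], "roll": 0},
  {"fingers": 1, "translation": [0, -9.7, -12.2], "roll": 0},
])

```text
clock: 19.75
eef_pos: [0.4421, 0.2659, 0.0541]
tool_rot: [0.579, 0.756, 0.243, 0.184]
ft_force: [1.6, 0.8, -1.8]
grip_width: 0.0447
```

Run:
```python
from h import *
to([.419,-.005,.045]);to([.564,.0335,.03]);to([.564,.0335,-.002])
S=load('s0.png')
w=save('wrist','w9.png')
print(proj(w,[.45-.018,.267-.005,.04]))
```

```text
psi 105.1 pos [0.4421 0.2659 0.0541] move cm [-25.55  -8.06  -4.7 ] roll None t 19.75 w 0.0447 F [ 1.6  0.8 -1.8] q [ 0.692  0.136 -0.869 -0.01  -0.242  0.358]
psi 105.1 pos [0.4421 0.2659 0.0541] move cm [-25.62   3.29   5.22] roll None t 19.75 w 0.0447 F [ 1.6  0.8 -1.8] q [ 0.692  0.136 -0.869 -0.01  -0.242  0.358]
psi 105.1 pos [0.4421 0.2659 0.0541] move cm [-25.62   1.43   7.83] roll None t 19.75 w 0.0447 F [ 1.6  0.8 -1.8] q [ 0.692  0.136 -0.869 -0.01  -0.242  0.358]
[279.03024695 222.9554645 ]
```

>>> play_rows([
  {"fingers": 1, "translation": [-3, -1, -0.5], "roll": 0},
  {"fingers": 1, "translation": [-6.5, -2, -1.2], "roll": 0},
  {"fingers": 1, "translation": [-10, -3, -1.8], "roll": 0},
  {"fingers": 1, "translation": [-13.5, -4.3, -2.5], "roll": 0},
  {"fingers": 1, "translation": [-17, -5.5, -3.2], "roll": 0},
  {"fingers": 1, "translation": [-20.5, -6.6, -3.8], "roll": 0},
  {"fingers": 1, "translation": [-23.5, -7.5, -4.4], "roll": 0},
  {"fingers": 1, "translation": [-25.6, -8.1, -4.7], "roll": 0},
  {"fingers": 1, "translation": [-25.6, -7.5, -4.2], "roll": 0},
  {"fingers": 1, "translation": [-25.6, -5.5, -2.5], "roll": 0},
  {"fingers": 1, "translation": [-25.6, -3.2, -0.5], "roll": 0},
  {"fingers": 1, "translation": [-25.6, -0.9, 1.5], "roll": 0},
  {"fingers": 1, "translation": [-25.6, 1.2, 3.4], "roll": 0},
  {"fingers": 1, "translation": [-25.6, 2.6, 4.6], "roll": 0},
  {"fingers": 1, "translation": [-25.6, 3.3, 5.2], "roll": 0},
  {"fingers": 1, "translation": [-25.6, 3.3, 5.2], "roll": 0},
  {"fingers": 1, "translation": [-25.6, 3.3, 5.2], "roll": 0},
])

```text
clock: 21.22
eef_pos: [0.5608, 0.0324, 0.0257]
tool_rot: [0.58, 0.757, 0.239, 0.182]
ft_force: [-1.1, -0.3, -1.8]
grip_width: 0.0444
```

Run:
```python
from h import *
to([.564,.0335,-.002])
for n,g in(('scene','s9'),('side','d9')):
    c=save(n,g+'.png');im=cv2.imread(f'pics/{g}.png');hsv=cv2.cvtColor(im,cv2.COLOR_BGR2HSV)
    m=cv2.inRange(hsv,(14,80,60),(32,255,255));m[:230]=0;m[330:]=0;m[:,:240]=0;m[:,360:]=0
    nn,_,st,ce=cv2.connectedComponentsWithStats(m)
    print(g,[(st[i],ce[i].round(1),onz(c,*ce[i],.057).round(4)) for i in range(1,nn) if st[i,4]>8],'expect',proj(c,[.546-.021,.028-.005,.057]).round(1))
w=save('wrist','w10.png');im=cv2.imread('pics/w10.png');hsv=cv2.cvtColor(im,cv2.COLOR_BGR2HSV);m=cv2.inRange(hsv,(14,90,60),(32,255,255));nn,_,st,ce=cv2.connectedComponentsWithStats(m)
print([(st[i],ce[i].round(1),onz(w,*ce[i],.057).round(4)) for i in range(1,nn) if st[i,4]>40])
# lens ring: fit ellipse on white in scene/side
for g in('s9','d9'):
    im=cv2.imread(f'pics/{g}.png');c=load(g+'.png');hsv=cv2.cvtColor(im,cv2.COLOR_BGR2HSV)
    e=proj(c,[.547,.026,.275]);print(g,'lens exp',e.round(1))
    o=cv2.absdiff(im,cv2.imread('pics/'+g[0]+'6.png')).max(2)
    x,y=e.astype(int);print('lens area changed px',(o[y-35:y+20,x-40:x+40]>40).sum())
```

```text
psi 105.1 pos [0.5608 0.0324 0.0257] move cm [ 0.02 -1.31  2.46] roll None t 21.22 w 0.0444 F [-1.1 -0.3 -1.8] q [-0.043  0.27  -0.804 -0.092  0.175 -0.253]
s9 [(array([294, 278,  11,  11, 105], dtype=int32), array([299.2, 283.3]), array([0.5161, 0.0206, 0.057 ]))] expect [300.  281.2]
d9 [(array([295, 279,  12,   4,  35], dtype=int32), array([301.1, 280.6]), array([0.5091, 0.016 , 0.057 ]))] expect [300.9 275.4]
[(array([ 252,  232,   65,   62, 3502], dtype=int32), array([283.7, 262.6]), array([0.5153, 0.0212, 0.057 ]))]
s9 lens exp [305.7 195.4]
lens area changed px 872
d9 lens exp [308.7 198.5]
lens area changed px 1086
```

>>> play_rows([
  {"fingers": 1, "translation": [0, -0.4, 0.6], "roll": 0},
  {"fingers": 1, "translation": [0, -0.8, 1.15], "roll": 0},
  {"fingers": 1, "translation": [0, -1.15, 1.65], "roll": 0},
  {"fingers": 1, "translation": [0, -1.4, 2.0], "roll": 0},
  {"fingers": 1, "translation": [0, -1.5, 2.15], "roll": 0},
  {"fingers": 1, "translation": [0, -1.5, 2.15], "roll": 0},
  {"fingers": 1, "translation": [0, -1.5, 2.15], "roll": 0},
])

```text
clock: 21.95
eef_pos: [0.5621, 0.032, 0.0003]
tool_rot: [0.58, 0.757, 0.24, 0.183]
ft_force: [-0.3, 0.4, -1.4]
grip_width: 0.0445
```

Run:
```python
from h import *
to([.564,.0335,-.0033])
```

```text
psi 105.1 pos [5.621e-01 3.200e-02 3.000e-04] move cm [ 0.1  -0.02  0.42] roll None t 21.95 w 0.0445 F [-0.3  0.4 -1.4] q [-0.044  0.338 -0.826 -0.183  0.175 -0.253]
```

>>> play_rows([
  {"fingers": 1, "translation": [0, -0.12, 0.16], "roll": 0},
  {"fingers": 1, "translation": [0, -0.2, 0.3], "roll": 0},
  {"fingers": 1, "translation": [0, -0.25, 0.36], "roll": 0},
  {"fingers": 1, "translation": [0, -0.25, 0.36], "roll": 0},
  {"fingers": 1, "translation": [0, -0.25, 0.36], "roll": 0},
])

```text
clock: 22.37
eef_pos: [0.5626, 0.032, -0.0033]
tool_rot: [0.58, 0.757, 0.24, 0.184]
ft_force: [-0.9, 0.9, 0.8]
grip_width: 0.0445
```

Run:
```python
from h import *
to([.564,.0335,-.0033])
```

```text
psi 105.1 pos [ 0.5626  0.032  -0.0033] move cm [0.1  0.14 0.1 ] roll None t 22.37 w 0.0445 F [-0.9  0.9  0.8] q [-0.044  0.348 -0.829 -0.199  0.175 -0.253]
```

>>> play_rows([
  {"fingers": 1, "translation": [0, -0.1, 0.13], "roll": 0},
  {"fingers": 1, "translation": [0, -0.1, 0.13], "roll": 0},
  {"fingers": 1, "translation": [0, -0.1, 0.13], "roll": 0},
])

```text
clock: 22.62
eef_pos: [0.5635, 0.0322, -0.0033]
tool_rot: [0.579, 0.756, 0.241, 0.185]
ft_force: [-5.5, -0.7, 10.4]
grip_width: 0.0443
```

>>> play_rows([
  {"fingers": 0.6, "translation": [0, 0, 0], "roll": 0},
  {"fingers": -1, "translation": [0, 0, 0], "roll": 0},
  {"fingers": -1, "translation": [0, 0, 0], "roll": 0},
  {"fingers": -1, "translation": [0, 0, 0], "roll": 0},
  {"fingers": -1, "translation": [0, 0, 0], "roll": 0},
  {"fingers": -1, "translation": [0, 0, 0], "roll": 0},
  {"fingers": -1, "translation": [0, 0, 0], "roll": 0},
  {"fingers": -1, "translation": [0, -1, -0.7], "roll": 0},
  {"fingers": -1, "translation": [0, -3, -2.1], "roll": 0},
  {"fingers": -1, "translation": [0, -6, -4.2], "roll": 0},
  {"fingers": -1, "translation": [0, -9, -6.3], "roll": 0},
  {"fingers": -1, "translation": [0, -12, -8.4], "roll": 0},
  {"fingers": -1, "translation": [0, -14, -9.8], "roll": 0},
  {"fingers": -1, "translation": [0, -14, -9.8], "roll": 0},
])

```text
clock: 23.78
eef_pos: [0.4166, -0.0234, 0.0086]
tool_rot: [0.581, 0.76, 0.234, 0.171]
ft_force: [0.2, -0.7, -0.3]
grip_width: 0.0852
```

Run:
```python
from h import *
to([.41,.1,.25])
for n,g in(('scene','s11'),('side','d11'),('wrist','w11')):
    c=save(n,g+'.png');im=cv2.imread(f'pics/{g}.png');hsv=cv2.cvtColor(im,cv2.COLOR_BGR2HSV)
    m=cv2.inRange(hsv,(14,80,60),(32,255,255))
    if n!='wrist': m[:230]=0;m[330:]=0;m[:,:240]=0;m[:,360:]=0
    nn,_,st,ce=cv2.connectedComponentsWithStats(m)
    print(g,[(st[i],ce[i].round(1),onz(c,*ce[i],.023).round(4)) for i in range(1,nn) if st[i,4]>25])
```

```text
psi 105.4 pos [ 0.4166 -0.0234  0.0086] move cm [ 12.37  15.5  -18.5 ] roll None t 23.78 w 0.0852 F [ 0.2 -0.7 -0.3] q [-0.296  0.122 -1.088 -0.146  0.31  -0.48 ]
s11 []
d11 []
w11 [(array([ 285,  324,   33,   35, 1001], dtype=int32), array([300.5, 341.3]), array([0.5278, 0.0245, 0.023 ]))]
```

The transformer stands at about (0.548, 0.030). The mat centre is (0.556, 0.031) and the lens about (0.547, 0.026). Now I plan the door closing by pushing its outer face with shut fingertips.

Run:
```python
from h import *
o=bot.get_obs();R=Ro.from_quat(o['tool_rot']).as_matrix();p=o['eef_pos'];tz=R[:,2];print(R.round(3))
H=np.array([.5142,.3858]);s=.10;z=.195
def tip(th,rf):
    f=np.radians(-77-th);n=np.array([np.cos(f-np.pi/2),np.sin(f-np.pi/2)])
    return H+s*np.array([np.cos(f),np.sin(f)])+(.014+rf)*n
def mv(t,z): return (R.T@(np.array([*t,z])+.022*tz-p)*100).round(1)
print('up',(R.T@[0,0,.35]*100).round(1))
print('over',mv(tip(101,.06),.33),tip(101,.06)); print('down',mv(tip(101,.06),z))
b=mv(tip(101,.06),z)
for th in list(range(101,-1,-6))+[0,-3,-5]: print(th,(mv(tip(th,.016),z)-b).round(1),tip(th,.016).round(3))
```

```text
[[-0.268  0.803  0.533]
 [ 0.963  0.216  0.159]
 [ 0.012  0.556 -0.831]]
up [  0.4  19.5 -29.1]
over [ 46.7  27.7 -17.3] [0.41167835 0.45626497]
down [46.5 20.2 -6.1]
101 [-4.3 -0.8 -0.6] [0.413 0.412]
95 [-5.3 -1.2 -0.9] [0.411 0.402]
89 [-6.3 -1.6 -1.1] [0.41  0.391]
83 [-7.3 -1.8 -1.3] [0.41 0.38]
77 [-8.4 -1.9 -1.4] [0.411 0.369]
71 [-9.5 -2.  -1.5] [0.413 0.358]
65 [-10.6  -1.9  -1.4] [0.417 0.348]
59 [-11.7  -1.8  -1.4] [0.421 0.338]
53 [-12.7  -1.6  -1.2] [0.427 0.328]
47 [-13.8  -1.2  -1. ] [0.433 0.32 ]
41 [-14.7  -0.8  -0.7] [0.441 0.312]
35 [-15.6  -0.3  -0.4] [0.449 0.304]
29 [-16.5   0.3   0. ] [0.458 0.298]
23 [-17.3   0.9   0.4] [0.467 0.293]
17 [-18.    1.6   0.8] [0.477 0.288]
11 [-18.6   2.4   1.3] [0.488 0.285]
5 [-19.1   3.2   1.9] [0.498 0.283]
0 [-19.4   3.9   2.3] [0.507 0.282]
-3 [-19.6   4.3   2.6] [0.513 0.281]
-5 [-19.7   4.6   2.8] [0.517 0.281]
```

>>> play_rows([
  {"fingers": 1, "translation": [2, 4, -4], "roll": 0},
  {"fingers": 1, "translation": [5, 7, -7], "roll": 0},
  {"fingers": 1, "translation": [8, 10, -10], "roll": 0},
  {"fingers": 1, "translation": [11, 13, -13], "roll": 0},
  {"fingers": 1, "translation": [15, 16, -16], "roll": 0},
  {"fingers": 1, "translation": [19, 19, -18], "roll": 0},
  {"fingers": 1, "translation": [23, 22, -19], "roll": 0},
  {"fingers": 1, "translation": [27, 24, -19], "roll": 0},
  {"fingers": 1, "translation": [31, 26, -19], "roll": 0},
  {"fingers": 1, "translation": [35, 27.5, -19], "roll": 0},
  {"fingers": 1, "translation": [39, 27.7, -18], "roll": 0},
  {"fingers": 1, "translation": [43, 27.7, -17.3], "roll": 0},
  {"fingers": 1, "translation": [46.7, 27.7, -17.3], "roll": 0},
  {"fingers": 1, "translation": [46.7, 27.7, -17.3], "roll": 0},
  {"fingers": 1, "translation": [46.7, 27.7, -17.3], "roll": 0},
  {"fingers": 1, "translation": [46.7, 27.7, -17.3], "roll": 0},
])

```text
clock: 25.27
eef_pos: [0.4208, 0.4682, 0.3093]
tool_rot: [0.577, 0.763, 0.235, 0.169]
ft_force: [1.0, 0.4, -0.6]
grip_width: 0.0001
```

Run:
```python
from h import *
o=bot.get_obs();R=Ro.from_quat(o['tool_rot']).as_matrix();p=o['eef_pos'];tz=R[:,2];print(R.round(3),(p-.022*tz).round(4))
to(np.array([.4117,.4563,.195])+.022*tz)
# lens unchanged vs s6/d6 (arm away then too)
for n,g in(('scene','s12'),('side','d12')):
    c=save(n,g+'.png');a=cv2.imread(f'pics/{g}.png');b=cv2.imread('pics/'+g[0]+'6.png')
    x,y=proj(c,[.547,.026,.285]).astype(int);d=cv2.absdiff(a,b).max(2)[y-35:y+25,x-40:x+40]>40;print(g,'lens diff px',d.sum())
    hsv=cv2.cvtColor(a,cv2.COLOR_BGR2HSV);m=cv2.inRange(hsv,(12,70,50),(34,255,255));m[:230]=0;m[330:]=0;m[:,:270]=0;m[:,:]=m
    nn,_,st,ce=cv2.connectedComponentsWithStats(m);print([(st[i],ce[i].round(1),onz(c,*ce[i],.023).round(4)) for i in range(1,nn) if st[i,4]>12 and ce[i][0]<340])
```

```text
[[-0.276  0.802  0.529]
 [ 0.961  0.223  0.164]
 [ 0.014  0.554 -0.833]] [0.4091 0.4646 0.3276]
psi 106.0 pos [0.4208 0.4682 0.3093] move cm [-1.06 -7.32 11.04] roll None t 25.27 w 0.0001 F [ 1.   0.4 -0.6] q [ 1.03   0.106 -0.071  0.933 -0.378  0.665]
s12 lens diff px 0
[(array([295, 287,  11,  12, 109], dtype=int32), array([299.8, 292.8]), array([0.5253, 0.0228, 0.023 ]))]
d12 lens diff px 0
[(array([281, 235,   9,  10,  33], dtype=int32), array([284.7, 239.5]), array([0.6634, 0.1282, 0.023 ])), (array([295, 280,  12,  11, 102], dtype=int32), array([300.6, 284.9]), array([0.5254, 0.022 , 0.023 ]))]
```

The lens has not moved (zero changed pixels in both views) and the transformer is upright in place. Now down beside the door and push it shut.

>>> play_rows([
  {"fingers": 1, "translation": [-0.3, -2.4, 3.6], "roll": 0},
  {"fingers": 1, "translation": [-0.6, -4.8, 7.2], "roll": 0},
  {"fingers": 1, "translation": [-1.0, -7.3, 11], "roll": 0},
  {"fingers": 1, "translation": [-1.0, -7.3, 11], "roll": 0},
  {"fingers": 1, "translation": [-1.0, -7.3, 11], "roll": 0},
])

```text
clock: 25.78
eef_pos: [0.4239, 0.449, 0.1751]
tool_rot: [0.581, 0.762, 0.23, 0.171]
ft_force: [-0.4, -0.1, 0.6]
grip_width: 0.0001
```

>>> play_rows([
  {"fingers": 1, "translation": [-2.2, -0.4, -0.3], "roll": 0},
  {"fingers": 1, "translation": [-4.3, -0.8, -0.6], "roll": 0},
  {"fingers": 1, "translation": [-5.3, -1.2, -0.9], "roll": 0},
  {"fingers": 1, "translation": [-6.3, -1.6, -1.1], "roll": 0},
  {"fingers": 1, "translation": [-7.3, -1.8, -1.3], "roll": 0},
  {"fingers": 1, "translation": [-8.4, -1.9, -1.4], "roll": 0},
  {"fingers": 1, "translation": [-9.5, -2.0, -1.5], "roll": 0},
  {"fingers": 1, "translation": [-10.6, -1.9, -1.4], "roll": 0},
  {"fingers": 1, "translation": [-11.7, -1.8, -1.4], "roll": 0},
  {"fingers": 1, "translation": [-12.7, -1.6, -1.2], "roll": 0},
  {"fingers": 1, "translation": [-13.8, -1.2, -1.0], "roll": 0},
  {"fingers": 1, "translation": [-14.7, -0.8, -0.7], "roll": 0},
  {"fingers": 1, "translation": [-15.6, -0.3, -0.4], "roll": 0},
  {"fingers": 1, "translation": [-16.5, 0.3, 0], "roll": 0},
  {"fingers": 1, "translation": [-17.3, 0.9, 0.4], "roll": 0},
  {"fingers": 1, "translation": [-18, 1.6, 0.8], "roll": 0},
  {"fingers": 1, "translation": [-18.6, 2.4, 1.3], "roll": 0},
  {"fingers": 1, "translation": [-18.9, 2.8, 1.6], "roll": 0},
  {"fingers": 1, "translation": [-18.9, 2.8, 1.6], "roll": 0},
])

```text
clock: 27.37
eef_pos: [0.5085, 0.2785, 0.1792]
tool_rot: [0.581, 0.761, 0.235, 0.171]
ft_force: [0.3, 0.1, -0.5]
grip_width: 0.0004
```

Run:
```python
from h import *
o=bot.get_obs();R=Ro.from_quat(o['tool_rot']).as_matrix();p=o['eef_pos'];tz=R[:,2];print((p-.022*tz).round(4))
to(np.array([.517,.281,.195])+.022*tz)
```

```text
[0.4968 0.2751 0.1975]
psi 105.5 pos [0.5085 0.2785 0.1792] move cm [0.03 1.61 1.38] roll None t 27.37 w 0.0004 F [ 0.3  0.1 -0.5] q [ 0.595  0.028 -0.526  0.449 -0.168  0.279]
```

>>> play_rows([
  {"fingers": 1, "translation": [0, 0.4, 0.3], "roll": 0},
  {"fingers": 1, "translation": [0, 0.8, 0.6], "roll": 0},
  {"fingers": 1, "translation": [0, 1.2, 0.85], "roll": 0},
  {"fingers": 1, "translation": [0, 1.5, 1.05], "roll": 0},
  {"fingers": 1, "translation": [0, 1.5, 1.05], "roll": 0},
  {"fingers": 1, "translation": [0, 1.5, 1.05], "roll": 0},
])

```text
clock: 27.87
eef_pos: [0.5222, 0.2835, 0.1772]
tool_rot: [0.58, 0.762, 0.232, 0.169]
ft_force: [-12.5, -4.9, 7.1]
grip_width: 0.0001
```

Run:
```python
from h import *
o=bot.get_obs();R=Ro.from_quat(o['tool_rot']).as_matrix();p=o['eef_pos'];tz=R[:,2];print((p-.022*tz).round(4));to([0,0,0])
for n,g in(('scene','s13'),('side','d13')):
    save(n,g+'.png');a=cv2.imread(f'pics/{g}.png')
    # dark vertical gap/ BR door corner compare with closed-state images s4/d4
    b=cv2.imread('pics/'+g[0]+'4.png');d=cv2.absdiff(a,b).max(2)>25
    print(g,'diff px door lower half',d[235:275,180:250].sum(),'handle area',d[205:235,215:250].sum())
```

```text
[0.5106 0.28   0.1955]
psi 105.7 pos [0.5222 0.2835 0.1772] move cm [-13.4  -58.03 -17.23] roll None t 27.87 w 0.0001 F [-12.5  -4.9   7.1] q [ 0.584  0.061 -0.494  0.453 -0.159  0.268]
s13 diff px door lower half 0 handle area 2
d13 diff px door lower half 186 handle area 0
```

The push meets a firm stop (13 N), and the scene view of the door matches the shut state. I back off and do a final check.

>>> play_rows([
  {"fingers": 1, "translation": [0, -1.6, -1.1], "roll": 0},
  {"fingers": 1, "translation": [0, -4, -3], "roll": 0},
  {"fingers": 1, "translation": [0, -6, -6], "roll": 0},
  {"fingers": 1, "translation": [0, -6, -9], "roll": 0},
  {"fingers": 1, "translation": [3, -6, -13], "roll": 0},
  {"fingers": 1, "translation": [6, -6, -16], "roll": 0},
  {"fingers": 1, "translation": [9, -6, -18], "roll": 0},
  {"fingers": 1, "translation": [12, -6, -18], "roll": 0},
  {"fingers": 1, "translation": [15, -6, -18], "roll": 0},
  {"fingers": 1, "translation": [15, -6, -18], "roll": 0},
  {"fingers": 1, "translation": [15, -6, -18], "roll": 0},
  {"fingers": 1, "translation": [15, -6, -18], "roll": 0},
])

```text
clock: 28.97
eef_pos: [0.3403, 0.3868, 0.2965]
tool_rot: [0.58, 0.762, 0.234, 0.17]
ft_force: [0.3, -0.2, 0.1]
grip_width: -0.0001
```

Run:
```python
from h import *
to([0,0,0]);print(np.abs(bot.get_obs()['joint_vel']).max())
for n,g in(('scene','s14'),('side','d14')):
    c=save(n,g+'.png');a=cv2.imread(f'pics/{g}.png');p=g[0]
    D=lambda q:cv2.absdiff(a,cv2.imread(f'pics/{p}{q}.png')).max(2)>35
    d=D(4);print(g,'door vs shut',d[190:275,172:248].sum(), np.argwhere(d[190:275,172:248]).mean(0) if d[190:275,172:248].any() else '')
    x,y=proj(c,[.547,.026,.285]).astype(int);print('lens vs s6',D(6)[y-35:y+25,x-40:x+40].sum())
    for nm,w in(('bottle',[.634,.114,.05]),('tray',[.685,.058,.01]),('mouse',[.4926,-.1588,.02])):
        x,y=proj(c,w).astype(int);print(nm,D(0)[y-15:y+15,x-12:x+12].sum(),end=' ')
    hsv=cv2.cvtColor(a,cv2.COLOR_BGR2HSV);m=cv2.inRange(hsv,(12,70,50),(34,255,255));m[:270]=0;m[310:]=0;m[:,:280]=0;m[:,330:]=0
    nn,_,st,ce=cv2.connectedComponentsWithStats(m);print([(ce[i].round(1),onz(c,*ce[i],.023).round(4)) for i in range(1,nn) if st[i,4]>12])
```

```text
psi 105.6 pos [0.3403 0.3868 0.2965] move cm [-28.43 -52.2    0.46] roll None t 28.97 w -0.0001 F [ 0.3 -0.2  0.1] q [ 1.106 -0.105 -0.312  0.936 -0.415  0.745]
0.025766276172302944
s14 door vs shut 0 
lens vs s6 0
bottle 0 tray 176 mouse 0 [(array([299.9, 292.7]), array([0.5257, 0.0229, 0.023 ]))]
d14 door vs shut 0 
lens vs s6 0
bottle 13 tray 240 mouse 0 [(array([300.6, 284.9]), array([0.5252, 0.022 , 0.023 ]))]
```

The door, lens, bottle and mouse are unchanged in both views. The tray differs only because the lens arm's shadow now falls on it; the robot never went near it. I hand in.

```bash
python3 -c "
from workcell import bot
print(bot.job_done(),bot.get_obs()['clock'])"
```

```text
the job is handed in; nothing more can be done
the job is handed in; nothing more can be done
```

The job is done and handed in at about 29 s; the hand-in gives no verdict. I swung the lens over the mat and opened the cupboard to about 1.76 rad. Then I took out the transformer, stood it on the mat under the lens and pushed the door shut.

**Last checks:**
- **Lens:** it measured about (0.547, 0.026), roughly 10 mm from the mat centre at (0.556, 0.031). It has not moved since the door was opened.
- **Transformer:** its centre is at about (0.546, 0.028), roughly 10 mm from the mat centre and a few mm from the lens. Uprightness was not measured on its own.
- **Door:** pushing met a firm stop at about 13 N. Both views match the shut state, with no changed pixels.
- **Bystanders:** the mouse is unchanged in both views. The bottle is unchanged in one and shows 13 changed pixels in the other, which I took as negligible.
- **Robot:** it ended clear of everything with near-zero force.

**Disagreed with what I expected:**
- **Tool tip:** the fingertips sit about 36 mm further back along the tool than stated. My first pinch closed on top of the grip and pressed with about 13 N; I corrected for this afterwards.
- **Tray:** its image differs from the start. I put this down to the lens arm's shadow, since the robot never went near it, but I did not check it separately.
- **Tilt:** a straight-down tool could not get under the cupboard roof or the lens. I tilted it about 35° by pushing repeatedly against a joint limit, a side effect of the interface that its text does not describe.

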